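Turn the culture dishes lid-down and stack them for incubation

TASK

Turn both lidded culture dishes upside down, keeping each lid on its base all the while, and stack them lid-down in the middle of the shallow aluminium tray: first the larger dish, lying flat and square with the tray, then the smaller one centred and square on top of it. Do not push or knock over the other things on the bench.

Things in the scene. Friction and masses are not known exactly. Their poses are not given: they have to be found in the camera images.
- large_dish_mid (a point): centre, half-way up, of the closed larger square dish, white plastic, 54 x 54 mm, 42 mm high with lid, about 145 g; fixed to the base. z: from base to lid (up at the start); x, y: square to the flat sides. Base and lid are flush outside; the seam runs round at half height, so a grip across the seam holds both. The lid is loose on an inner neck 16.5 mm high, 1 mm play. The closed dish stands steadily on a side.
- large_dish_lid_top (a point): centre of the outer top face of the larger dish's lid; z points out of the lid (up at the start); 21 mm from the dish's centre when closed
- small_dish_mid (a point): centre, half-way up, of the closed smaller square dish, white plastic, 44 x 44 mm, 40 mm high with lid, about 107 g; fixed to the base. z: from base to lid (up at the start); x, y: square to the flat sides. Base and lid are flush outside; the seam runs round at half height, so a grip across the seam holds both. The lid is loose on an inner neck 15.5 mm high, 1 mm play. The closed dish stands steadily on a side.
- small_dish_lid_top (a point): centre of the outer top face of the smaller dish's lid; z points out of the lid (up at the start); 20 mm from the dish's centre when closed
- tray_floor (a point): middle of the floor of the shallow square aluminium incubator tray, 130 x 130 mm outside, fixed to the bench; floor 4 mm above the bench, rim 3 mm thick and 4 mm above the floor; x and y run along its sides
- large_dish: the base of the larger dish; origin at the centre of its underside, axes as its centre point
- large_dish_lid: the lid of the larger dish; origin at the centre of its open edge (the seam), z towards its top
- small_dish: the base of the smaller dish; origin at the centre of its underside, axes as its centre point
- small_dish_lid: the lid of the smaller dish; origin at the centre of its open edge (the seam), z towards its top
- tray: the tray; origin at the centre of its underside, on the bench
- jar: upright amber glass specimen jar, radius 34 mm, 100 mm high, loose; origin at the centre of its underside. Leave alone
- reagent_bottle: upright white plastic bottle, radius 26 mm, 110 mm high, loose; origin at the centre of its underside. Leave alone
- beaker: upright glass beaker, radius 33 mm, 85 mm high, loose; origin at the centre of its underside. Leave alone
- slide_box: flat wooden box, 60 (x) x 80 (y) x 28 mm high, loose; origin at the centre of its underside. Leave alone
- forceps: steel forceps lying flat, 135 mm long along x, 20 mm wide, 8 mm high, loose; origin at mid-length on the bench. Leave alone
- magnifier: round hand lens lying flat, disc radius 34 mm at its origin, handle 14 mm wide reaching 120 mm along its -x, 10 mm high, loose. Leave alone
Things that resemble listed ones, but are neither listed nor needed, are in the scene too. Leave any orange, pink or purple look-alike of the large_dish alone.

How it is judged:
By the outcome, as a careful person would: the job done as asked, in the order asked, and still so for the second after the job is handed in, with the robot touching nothing.
It also fails if it takes over 72 s, if anything falls off the work surface, if the arm or the gripper's body presses on something with over 40 N, if the wrist force passes 120 N, or if a joint passes its speed limit or range.

ROBOT

A 7-joint arm with a two-finger parallel gripper is mounted at the origin on the work surface. World frame = base frame: x ahead of the robot, y to its left, z up, the work surface at z = 0. Lengths are in m, angles in rad, forces in N, time in s.
With the tool pointing down it reaches from about 0.4 to 0.875 m from the base axis. Payload 19.3 kg.
Tool frame: the origin (TCP) lies at the very end of the fingers, on their centre line; the grasp point (between the pads) lies arm.tcp_to_grasp behind it (arm.tcp_to_grasp is the distance from the TCP to the grasp point, in m); z points along the fingers, y is the line along which they close (so a half turn about z gives the same grasp; the last joint's range is limited). The gripper opens to 85 mm and grips with 20 to 120 N. Pads are 22 mm wide; open, the fingers measure 114 mm over their backs; the gripper's body (76 mm by 85 mm) begins 54 mm behind the grasp point. The pads swing forward as they close: fully open they stand 13 mm farther back than shut.
Start: joints at [-1.278, 0.521, -0.036, 1.599, 0.021, 1.021, -0.113], TCP at [0.222, 0.584, 0.231] pointing down, gripper open.
Joint ranges: [-2.91, 2.91], [-0.3, 2.13], [-1.5, 1.42], [0.17, 2.43], [-1.26, 4.41], [0.16, 1.93], [-2.52, 2.52]. Speed limits (rad/s): [1.89, 1.89, 2.39, 2.39, 3.01, 3.01, 3.01].

INTERFACE

Orientations are given as a rotation vector (axis times angle).
In Python, from plant import arm gives the robot as it stands.
- The arm moves only by the tool jog_arm, never from a script. Its argument "deltas" is a list of rows, each an object with "angular": the turn, a rotation vector about the tool's x, y, z each as a share of 0.1 rad, from -1 to 1, a list of three; "dp": the shift along the tool's x, y, z each as a share of 20 mm, from -1 to 1, a list of three; "claw": the opening, from -1 (shut) to 1 (fully open). In form: [{"angular": [ax, ay, az], "dp": [tx, ty, tz], "claw": claw}, ...]. A call has 1 to 12 rows; each row shifts and turns the commanded pose from where the row before left it, along the tool's axes as they then stand; what a row does not reach is not made up. A row lasts 1/10 s, in which the tool goes at most 50 mm and 8.59 degrees, less where a joint would pass 70% of its speed; a pose out of reach is approached as far as the arm can. A call with a number of a shift or a turn outside -1 to 1 is refused whole. A call with a gripper value outside its range is refused whole. The fingers move at their own pace and stop on an object; "grip_force" is the grip in N (left out, the last holds). Time passes only in rows, so rows that do not move let the fingers close. It gives the time, the measured TCP pose, the force, the opening and the grip force at its end, in the units of the state.
- arm.state(): the state, without advancing time (a new reading comes with each control period).
- arm.camera(name): name is "side" or "top" or "wrist"; returns (picture, depth): 420x560x3 uint8, blue, green, red; 420x560 float32, m along the optical axis (not along the pixel's ray), 0 where there is no reading.
- arm.camera_model(name): a dict with "fx", "fy", "cx", "cy" (pixels), "dist" ([k1, k2, p1, p2, k3] as OpenCV has them; the pictures are not rectified), "origin" and "rotation" of the camera in the world. Camera axes: x right, y down, z forward; pixel columns grow to the right and rows downward; lengths in m; the calibration is good to about 2 mm. A picture is of the moment at which its call begins: read the wrist's pose just before it. camera_model takes no time and is no camera call; for the wrist camera it gives the pose at the moment of the call.
- arm.job_done(): hands the job in; it is judged then, once.
The state is a dict: "time": time; "joint_pos": joint angles; "dq": joint speeds; "joint_torque": joint torques, N m; "tcp_pos": TCP position; "tcp_rot": TCP orientation; "contact_force": force on the tool from outside, world axes, zero at the start; "moment": the same for the moment, N m; "width": finger opening in m; "grasp_force": force on a finger pad.
Only numpy, scipy, OpenCV 4.12 (cv2) and the standard library are available. Lean on these libraries where they do the work, as an engineer would, in place of code of your own. Each camera call takes 0.05 s, during which the arm holds its last target. There are 200 camera calls.

## Working session

There is one attempt and no reset: what is moved stays moved. The work goes in short steps, Python scripts to look and compute and a tool call to move; the robot and the scene stay as the last step left them, time stands still between calls to the robot, and variables do not carry over. Pictures are saved under pics/ and viewed, at most 10 in all, crops included, and the job is handed in when it is done.

Besides the shell and the picture viewer there is one more tool, called after "Emit:" as name(argument=value, ...) on one line, values as JSON. jog_arm: Moves the arm, as the interface text tells. Its arguments: {"type":"object","properties":{"deltas":{"type":"array","items":{"type":"object","properties":{"angular":{"type":"array","items":{"type":"number","minimum":-1,"maximum":1}},"dp":{"type":"array","items":{"type":"number","minimum":-1,"maximum":1}},"claw":{"type":"number"}}}},"grip_force":{"type":"number"}},"required":["deltas"]}

```bash
ls; mkdir -p pics; python3 - <<'E'
from plant import arm
import cv2,numpy as np
print(arm.state(), arm.tcp_to_grasp)
for n in("top","side"):
    m=arm.camera_model(n);p,d=arm.camera(n)
    print(n,m)
    cv2.imwrite(f"pics/{n}0.png",p);np.savez(f"{n}0.npz",p=p,d=d)
E
```

```text
pics
{'time': 0.0, 'joint_pos': array([-1.27821263,  0.52199389, -0.03629348,  1.59998068,  0.02120874,
        1.02106616, -0.1127756 ]), 'dq': array([ 0.00092475, -0.00066063,  0.00016486, -0.00027525,  0.00060625,
       -0.00212535, -0.00109654]), 'joint_torque': array([-7.78228932e-04, -9.27104473e+01,  1.97934307e+00, -3.69928336e+01,
        1.77285634e-02,  8.33258528e-03,  3.73553007e-05]), 'tcp_pos': array([0.2217413 , 0.58400843, 0.23074843]), 'tcp_rot': array([-5.66739193e-01, -3.08995401e+00,  1.66325281e-03]), 'contact_force': array([ 0.33918029, -0.39674107, -0.58114086]), 'moment': array([-0.02687136, -0.01911407, -0.01792129]), 'grasp_force': 0.0, 'width': 0.08491395652932969} 0.0187
top {'fx': 417.2632252205714, 'fy': 417.2632252205714, 'cx': 280.9605353074563, 'cy': 213.70966219139214, 'dist': array([-0.07061511,  0.        ,  0.        ,  0.        ,  0.        ]), 'origin': array([0.37598262, 0.00974652, 1.11753342]), 'rotation': array([-2.18497343,  2.1150026 , -0.20537179])}
side {'fx': 486.0012400053841, 'fy': 486.0012400053841, 'cx': 277.8909091706244, 'cy': 211.93174299774472, 'dist': array([-0.15263634,  0.        ,  0.        ,  0.        ,  0.        ]), 'origin': array([ 0.25006192, -0.60049887,  0.81025744]), 'rotation': array([-2.33870902,  0.57352216, -0.22204234])}
```

View pics/top0.png

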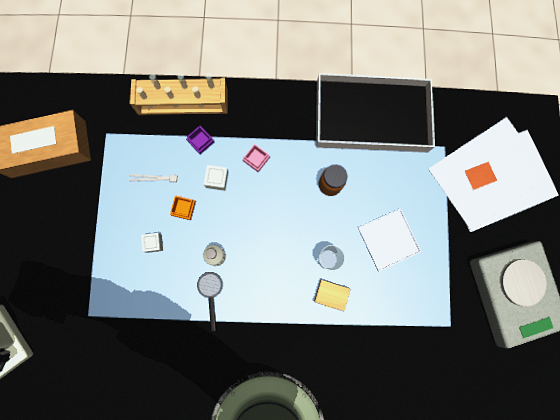

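View pics/side0.png

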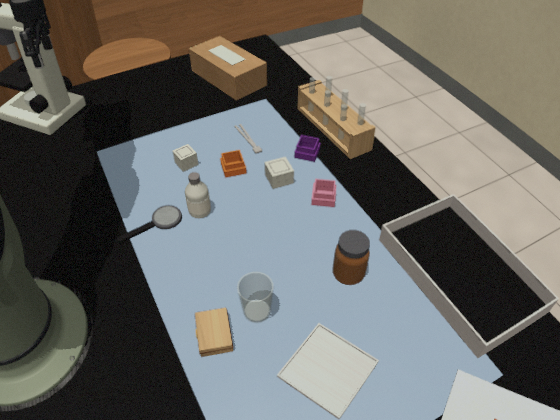

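The top view shows two white dishes: the larger at (216,177) and the smaller at (151,242). The look-alikes are purple (200,139), pink (256,158) and orange (183,207). The tray is at (390,240), the jar at (333,180), the beaker at (328,257), the slide box at (332,295), the bottle at (213,254), the magnifier at (210,290) and the forceps at (153,178). By description I choose the white ones. Next I measure.

```bash
cat > h.py <<'E'
import numpy as np,cv2
from scipy.spatial.transform import Rotation as R
def world(m,d):
    K=np.array([[m['fx'],0,m['cx']],[0,m['fy'],m['cy']],[0,0,1]])
    v,u=np.mgrid[:420,:560]
    n=cv2.undistortPoints(np.stack([u,v],-1).reshape(-1,1,2).astype(np.float64),K,np.asarray(m['dist'])).reshape(420,560,2)
    c=np.dstack([n*d[...,None],d])
    Rm=R.from_rotvec(m['rotation']).as_matrix() if np.size(m['rotation'])==3 else np.array(m['rotation'])
    return c@Rm.T+m['origin']
def rect(P):  # min area rect of xy points in mm
    (c,s,a)=cv2.minAreaRect((P[:,:2]*1000).astype(np.float32)); 
    return np.round(c,1),np.round(s,1),round((a+45)%90-45,1)
E
python3 - <<'E'
from plant import arm
from h import *
for cam,pts in(("top",dict(L=(216,177),S=(151,242),tray=(390,240),orange=(183,207),purple=(200,139),pink=(256,158),jar=(333,180),beaker=(328,257),box=(332,295),bottle=(213,254),mag=(210,286),forc=(153,178))),("side",dict(L=(279,172),S=(185,157),tray=(328,370)))):
    f=np.load(cam+"0.npz");W=world(arm.camera_model(cam),f['d']);p=f['p'].astype(int)
    print(cam,"bench z",np.median(W[200:240,240:300,2]))
    for k,(u,v) in pts.items():
        r=40 if k=="tray" else 24
        w=W[max(v-r,0):v+r,u-r:u+r].reshape(-1,3)
        z=np.median(W[v-3:v+4,u-3:u+4,2])
        c=np.median(W[v-3:v+4,u-3:u+4],axis=(0,1))
        if k=="tray": sel=(w[:,2]>.002)&(w[:,2]<.012)
        else: sel=(abs(w[:,2]-z)<.006)&(w[:,2]>.004)
        sel&=np.linalg.norm(w[:,:2]-c[:2],axis=1)<(.1 if k=="tray" else .05)
        print(k,c.round(3),*(rect(w[sel]) if sel.sum()>5 else []))
E
python3 - <<'E'
import cv2
p=cv2.imread('pics/side0.png');cv2.imwrite('pics/crop1.png',cv2.resize(p[110:230,130:350],None,fx=3.5,fy=3.5,interpolation=2))
E
```

```text
top bench z 0.0012384080308466272
L [0.644 0.156 0.042] [648.1 157.1] [54.7 55.1] -6.2
S [0.466 0.314 0.041] [466.7 316.7] [44.8 44.4] 10.3
tray [ 0.496 -0.317  0.005] [ 495.  -317.6] [197. 197.] 0.1
orange [0.567 0.245 0.005] [566.6 244.9] [94.4 93.2] 21.2
purple [0.76  0.211 0.005] [758.3 209.1] [86.6 88.1] 20.6
pink [0.711 0.054 0.004] [711.2  54.7] [88.6 96. ] 40.4
jar [ 0.633 -0.146  0.101] [ 645.6 -150.8] [59.3 56.5] 0.3
beaker [ 0.445 -0.149  0.005] [ 442.8 -148.5] [93.5 82.6] -35.3
box [ 0.346 -0.157  0.029] [ 344.8 -157.8] [81.4 62.5] -15.2
bottle [0.437 0.143 0.11 ] [438.  149.5] [21.9 22. ] 3.5
mag [0.359 0.16  0.012] [359.6 159.7] [74.1 87. ] -28.0
forc [0.644 0.333 0.003] [634.3 333.8] [98.4 70. ] -3.7
side bench z 0.0007943622500990455
L [0.637 0.14  0.042] [645.8 158.5] [56.4 56.2] -5.6
S [0.462 0.298 0.039] [465.8 317.4] [46.1 49.3] 8.2
tray [ 0.496 -0.317  0.004] [ 499.5 -313.6] [154.3 144.9] -29.1
```

View pics/crop1.png

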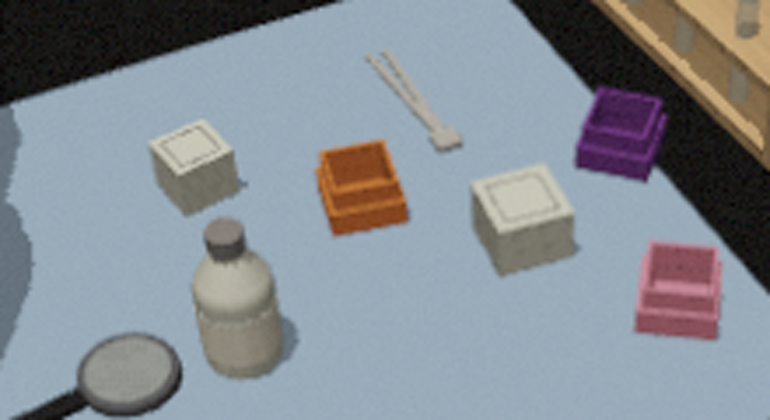

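The crop shows both white dishes closed: the large at (279,172) and the small at (185,157) in the side image. The open coloured bases are the look-alikes. Plan for each dish:
- Grip across x with the body leaning 45° to +y, turn 90° to lean −y, and set the dish on its side at an open spot.
- Repeat the same turn into the tray.

```bash
cat >> h.py <<'E'
from scipy.linalg import logm,expm
def pose(phi,lean,p):
    """tool y along azimuth phi (deg), body leaning `lean` deg to the left of it (phi+90); grasp point at p"""
    f,e=np.radians([phi,lean]);y=np.array([np.cos(f),np.sin(f),0]);l=np.array([-y[1],y[0],0])
    z=-np.cos(e)*np.array([0,0,1])-np.sin(e)*l
    T=np.eye(4);T[:3,:3]=np.column_stack([np.cross(y,z),y,z]);T[:3,3]=np.asarray(p,float)+.0165*z
    return T
def cur(arm):
    s=arm.state();T=np.eye(4);T[:3,:3]=R.from_rotvec(s['tcp_rot']).as_matrix();T[:3,3]=s['tcp_pos'];return T
def back(T,d):
    T=T.copy();T[:3,3]-=d*T[:3,2];return T
def up(T,d):
    T=T.copy();T[2,3]+=d;return T
def plan(A,B,n=None,name=""):
    L=np.real(logm(np.linalg.inv(A)@B))
    k=1
    while True:
        S=expm(L/k);w=R.from_matrix(S[:3,:3]).as_rotvec()/.1;t=S[:3,3]/.02
        if max(abs(w).max(),abs(t).max())<=.98 and (n is None or k>=n):break
        k+=1
    mid=(A@expm(L/2))[:3,3].round(3)
    print(name,"rows",k,"ang",w.round(2).tolist(),"dp",t.round(2).tolist(),"mid",mid,"end",B[:3,3].round(3))
E
python3 - <<'E'
from plant import arm
from h import *
f=np.load("top0.npz");W=world(arm.camera_model("top"),f['d']);p=f['p'].astype(int)
m=(p.min(2)>190)&(np.ptp(p,axis=2)<25);m[:,430:]=0;m[:195]=0;m[290:]=0;m[:,:345]=0
lab=cv2.connectedComponentsWithStats(m.astype(np.uint8))
i=1+lab[2][1:,4].argmax();print(lab[2][i]);P=W[lab[1]==i];print("tray",rect(P),np.median(P[:,2]),P[:,:2].mean(0))
f=np.load("side0.npz");W=world(arm.camera_model("side"),f['d']);p=f['p'].astype(int);print(p[370,328],p[300,420],p[370,240])
m=(np.ptp(p,axis=2)<22)&(p.min(2)>130);m[:310]=0;m[:,:265]=0;m[:,395:]=0
lab=cv2.connectedComponentsWithStats(m.astype(np.uint8))
i=1+lab[2][1:,4].argmax();print(lab[2][i]);P=W[lab[1]==i];print("tray",rect(P),np.median(P[:,2]),P[:,:2].mean(0))
g=pose(-6,45,[.647,.158,.021])
plan(cur(arm),back(g,.09),name="pre");plan(back(g,.09),g,name="in")
E
```

```text
[ 359  208   62   64 2219]
tray (array([ 436.6, -190.6]), array([131.8, 413.1]), 26.2) 0.0049339901162159805 [ 0.49738549 -0.31337468]
[190 199 199] [184 170 153] [189 174 159]
[ 277  323  102   97 5214]
tray (array([ 380.7, -402.1]), array([448.8, 156. ]), 37.5) 0.0035076511410966904 [ 0.49594637 -0.31642666]
pre rows 26 ang [0.2, -0.26, 0.48] dp [-0.98, 0.38, 0.69] mid [0.489 0.482 0.092] end [0.652 0.21  0.073]
in rows 5 ang [-0.0, -0.0, 0.0] dp [0.0, 0.0, 0.9] mid [0.649 0.178 0.041] end [0.646 0.146 0.009]
```

```bash
python3 - <<'E'
from plant import arm
from h import *
for cam,sl in(("top",(195,290,345,430)),("side",(310,420,265,395))):
    f=np.load(cam+"0.npz");W=world(arm.camera_model(cam),f['d']);p=f['p'].astype(int)
    m=(np.ptp(p,axis=2)<22)&(p.min(2)>(190 if cam=="top" else 130))&(f['d']>0)&(abs(W[...,2]-.005)<.012)
    k=np.zeros_like(m);k[sl[0]:sl[1],sl[2]:sl[3]]=1;m&=k
    l=cv2.connectedComponentsWithStats(cv2.morphologyEx(m.astype(np.uint8),cv2.MORPH_OPEN,np.ones((5,5))))
    P=W[l[1]==1+l[2][1:,4].argmax()];print("tray",rect(P))
g=pose(-6,45,[.647,.158,.021]);a=up(back(g,.07),.1)
plan(cur(arm),a,name="pre");plan(a,back(g,.07),name="down");plan(back(g,.07),g,name="in")
E
```

```text
tray (array([ 498.4, -314.7]), array([129.4, 128.5]), 25.6)
tray (array([ 499. , -311.5]), array([136.9, 133.8]), 25.3)
pre rows 29 ang [0.18, -0.23, 0.43] dp [-0.95, 0.3, 0.49] mid [0.495 0.466 0.133] end [0.651 0.196 0.159]
down rows 4 ang [-0.0, -0.0, 0.0] dp [0.88, 0.0, 0.88] mid [0.651 0.196 0.109] end [0.651 0.196 0.059]
in rows 4 ang [-0.0, -0.0, 0.0] dp [0.0, 0.0, 0.87] mid [0.648 0.171 0.034] end [0.646 0.146 0.009]
```

Emit:
jog_arm(deltas=[{"angular":[0.18,-0.23,0.43],"dp":[-0.95,0.3,0.49],"claw":1},{"angular":[0.18,-0.23,0.43],"dp":[-0.95,0.3,0.49],"claw":1},{"angular":[0.18,-0.23,0.43],"dp":[-0.95,0.3,0.49],"claw":1},{"angular":[0.18,-0.23,0.43],"dp":[-0.95,0.3,0.49],"claw":1},{"angular":[0.18,-0.23,0.43],"dp":[-0.95,0.3,0.49],"claw":1},{"angular":[0.18,-0.23,0.43],"dp":[-0.95,0.3,0.49],"claw":1},{"angular":[0.18,-0.23,0.43],"dp":[-0.95,0.3,0.49],"claw":1},{"angular":[0.18,-0.23,0.43],"dp":[-0.95,0.3,0.49],"claw":1},{"angular":[0.18,-0.23,0.43],"dp":[-0.95,0.3,0.49],"claw":1},{"angular":[0.18,-0.23,0.43],"dp":[-0.95,0.3,0.49],"claw":1},{"angular":[0.18,-0.23,0.43],"dp":[-0.95,0.3,0.49],"claw":1},{"angular":[0.18,-0.23,0.43],"dp":[-0.95,0.3,0.49],"claw":1}], grip_force=50)

```text
time: 1.3
tcp_pos: [0.4554, 0.5002, 0.1416]
tcp_rot: [1.239, 2.606, -0.381]
contact_force: [0.8, -0.2, -0.1]
width: 0.0855
grasp_force: 0.0
```

Emit:
jog_arm(deltas=[{"angular":[0.18,-0.23,0.43],"dp":[-0.95,0.3,0.49],"claw":1},{"angular":[0.18,-0.23,0.43],"dp":[-0.95,0.3,0.49],"claw":1},{"angular":[0.18,-0.23,0.43],"dp":[-0.95,0.3,0.49],"claw":1},{"angular":[0.18,-0.23,0.43],"dp":[-0.95,0.3,0.49],"claw":1},{"angular":[0.18,-0.23,0.43],"dp":[-0.95,0.3,0.49],"claw":1},{"angular":[0.18,-0.23,0.43],"dp":[-0.95,0.3,0.49],"claw":1},{"angular":[0.18,-0.23,0.43],"dp":[-0.95,0.3,0.49],"claw":1},{"angular":[0.18,-0.23,0.43],"dp":[-0.95,0.3,0.49],"claw":1},{"angular":[0.18,-0.23,0.43],"dp":[-0.95,0.3,0.49],"claw":1},{"angular":[0.18,-0.23,0.43],"dp":[-0.95,0.3,0.49],"claw":1},{"angular":[0.18,-0.23,0.43],"dp":[-0.95,0.3,0.49],"claw":1},{"angular":[0.18,-0.23,0.43],"dp":[-0.95,0.3,0.49],"claw":1}])

```text
time: 2.5
tcp_pos: [0.6193, 0.2956, 0.1346]
tcp_rot: [1.724, 1.964, -0.682]
contact_force: [-0.2, 0.1, 1.3]
width: 0.0853
grasp_force: 0.0
```

```bash
python3 - <<'E'
from plant import arm
from h import *
g=pose(-6,45,[.647,.158,.021]);a=up(back(g,.07),.1)
s=arm.state();print(s['time'],s['tcp_pos'],s['joint_pos'].round(2))
plan(cur(arm),a,name="pre")
E
```

```text
2.5 [0.619271   0.29559179 0.1345705 ] [-0.97  1.03  0.46  1.18  0.14  1.41 -0.56]
pre rows 5 ang [0.16, -0.22, 0.41] dp [-0.93, 0.29, 0.47] mid [0.638 0.246 0.145] end [0.651 0.196 0.159]
```

Emit:
jog_arm(deltas=[{"angular":[0.16,-0.22,0.41],"dp":[-0.93,0.29,0.47],"claw":1},{"angular":[0.16,-0.22,0.41],"dp":[-0.93,0.29,0.47],"claw":1},{"angular":[0.16,-0.22,0.41],"dp":[-0.93,0.29,0.47],"claw":1},{"angular":[0.16,-0.22,0.41],"dp":[-0.93,0.29,0.47],"claw":1},{"angular":[0.16,-0.22,0.41],"dp":[-0.93,0.29,0.47],"claw":1},{"angular":[0,0,0],"dp":[0,0,0],"claw":1}])

```text
time: 3.1
tcp_pos: [0.652, 0.1932, 0.1593]
tcp_rot: [1.864, 1.676, -0.774]
contact_force: [-0.9, -0.1, -0.7]
width: 0.0855
grasp_force: 0.0
```

```bash
python3 - <<'E'
from plant import arm
from h import *
m=arm.camera_model("wrist");p,d=arm.camera("wrist");cv2.imwrite("pics/w1.png",p);np.savez("w1.npz",p=p,d=d)
W=world(m,d);s=(d>0)&(abs(W[...,2]-.042)<.004)&(np.hypot(W[...,0]-.647,W[...,1]-.158)<.05)
print(s.sum(),rect(W[s]) if s.sum()>5 else 0, W[s].mean(0))
g=pose(-6,45,[.647,.158,.021])
plan(cur(arm),back(g,.07),name="down")
E
```

```text
3240 (array([648. , 161.3]), array([56. , 54.1]), -5.8) [0.64848134 0.16529497 0.04095258]
down rows 4 ang [0.0, -0.0, 0.01] dp [0.89, -0.01, 0.88] mid [0.651 0.195 0.109] end [0.651 0.196 0.059]
```

View pics/w1.png

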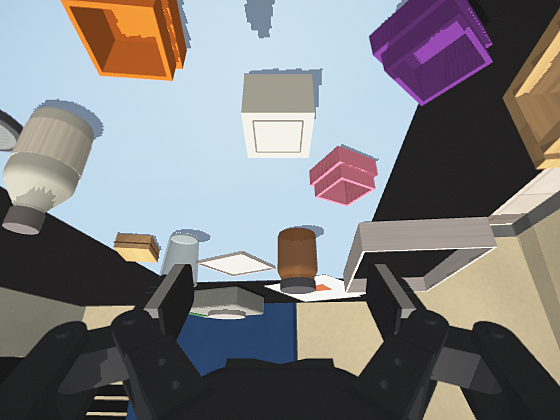

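The wrist view shows the closed large dish at (278,125), clear of orange (130,40), purple (435,50) and pink (345,178). The estimate becomes (0.648, 0.160, −6°).

Emit:
jog_arm(deltas=[{"angular":[0,0,0],"dp":[0.88,0,0.88],"claw":1},{"angular":[0,0,0],"dp":[0.88,0,0.88],"claw":1},{"angular":[0,0,0],"dp":[0.88,0,0.88],"claw":1},{"angular":[0,0,0],"dp":[0.88,0,0.88],"claw":1},{"angular":[0,0,0],"dp":[0,0,0],"claw":1}])

```text
time: 3.65
tcp_pos: [0.6486, 0.197, 0.0539]
tcp_rot: [1.857, 1.687, -0.779]
contact_force: [-0.5, -0.3, -0.3]
width: 0.0852
grasp_force: 0.0
```

```bash
python3 - <<'E'
from plant import arm
from h import *
g=pose(-6,45,[.648,.160,.021])
plan(cur(arm),g,name="in")
E
```

```text
in rows 4 ang [-0.0, 0.0, 0.02] dp [-0.03, 0.04, 0.82] mid [0.648 0.173 0.032] end [0.647 0.148 0.009]
```

Emit:
jog_arm(deltas=[{"angular":[0,0,0.02],"dp":[-0.03,0.04,0.82],"claw":1},{"angular":[0,0,0.02],"dp":[-0.03,0.04,0.82],"claw":1},{"angular":[0,0,0.02],"dp":[-0.03,0.04,0.82],"claw":1},{"angular":[0,0,0.02],"dp":[-0.03,0.04,0.82],"claw":1},{"angular":[0,0,0],"dp":[0,0,0],"claw":1}])

```text
time: 4.15
tcp_pos: [0.6484, 0.1476, 0.0133]
tcp_rot: [1.866, 1.675, -0.771]
contact_force: [0.0, -0.7, -0.5]
width: 0.0854
grasp_force: 0.0
```

```bash
python3 - <<'E'
from plant import arm
from h import *
g=pose(-6,45,[.648,.160,.021])
print(cur(arm)[:3,3])
plan(cur(arm),g,name="in")
E
```

```text
[0.64843247 0.14760124 0.01329727]
in rows 1 ang [-0.0, 0.0, -0.03] dp [0.16, -0.09, 0.12] mid [0.648 0.148 0.011] end [0.647 0.148 0.009]
```

Emit:
jog_arm(deltas=[{"angular":[0,0,-0.03],"dp":[0.12,-0.09,0.08],"claw":1},{"angular":[0,0,0],"dp":[0,0,0],"claw":-1},{"angular":[0,0,0],"dp":[0,0,0],"claw":-1},{"angular":[0,0,0],"dp":[0,0,0],"claw":-1},{"angular":[0,0,0],"dp":[0,0,0],"claw":-1},{"angular":[0,0,0],"dp":[0,0,0],"claw":-1},{"angular":[0,0,0],"dp":[0,0,0],"claw":-1},{"angular":[0,0,0],"dp":[0,0,0],"claw":-1},{"angular":[0,0,0],"dp":[0,0,0],"claw":-1}])

```text
time: 5.05
tcp_pos: [0.6476, 0.1509, 0.0115]
tcp_rot: [1.863, 1.68, -0.767]
contact_force: [-1.9, 4.1, 5.7]
width: 0.0536
grasp_force: 52.8
```

```bash
python3 - <<'E'
from plant import arm
from h import *
A=cur(arm)
print(A.round(3))
# dish pose in tool
D=np.eye(4);D[:3,:3]=R.from_euler('z',-6,degrees=True).as_matrix();D[:3,3]=[.648,.160,.021]
G=np.linalg.inv(A)@D;np.save("G1.npy",G);print(G.round(4))
# target: dish z along -y, standing on side at (.55,.04), h=.027
c=np.eye(4)
def tgt(p,yaw,roll):
    T=np.eye(4);T[:3,:3]=R.from_euler('z',yaw,degrees=True).as_matrix()@R.from_euler('x',roll,degrees=True).as_matrix();T[:3,3]=p;return T
B=tgt([.55,.04,.029],0,90)@np.linalg.inv(G)
a=up(A,.08);b=up(B,.08)
plan(A,a,name='lift');plan(a,b,name='turn');plan(b,B,name='down')
E
```

```text
[[ 0.074  0.995 -0.071  0.648]
 [ 0.705 -0.102 -0.702  0.151]
 [-0.705  0.002 -0.709  0.012]
 [ 0.     0.     0.     1.   ]]
[[-4.000e-04  7.089e-01 -7.053e-01 -2.000e-04]
 [ 1.000e+00  2.100e-03  1.600e-03 -5.000e-04]
 [ 2.600e-03 -7.053e-01 -7.089e-01 -1.310e-02]
 [ 0.000e+00  0.000e+00  0.000e+00  1.000e+00]]
lift rows 3 ang [-0.0, 0.0, -0.0] dp [-0.94, 0.0, -0.95] mid [0.648 0.151 0.052] end [0.648 0.151 0.092]
turn rows 17 ang [-0.0, 0.92, -0.07] dp [-0.35, -0.27, -0.01] mid [0.598 0.103 0.118] end [0.551 0.049 0.1  ]
down rows 3 ang [-0.0, 0.0, -0.0] dp [-0.95, -0.0, 0.94] mid [0.551 0.049 0.06 ] end [0.551 0.049 0.02 ]
```

Emit:
jog_arm(deltas=[{"angular":[0,0,0],"dp":[-0.7,0,-0.7],"claw":-1},{"angular":[0,0,0],"dp":[-0.7,0,-0.7],"claw":-1},{"angular":[0,0,0],"dp":[-0.7,0,-0.7],"claw":-1},{"angular":[0,0,0],"dp":[-0.7,0,-0.7],"claw":-1},{"angular":[0,0.92,-0.07],"dp":[-0.35,-0.27,0],"claw":-1},{"angular":[0,0.92,-0.07],"dp":[-0.35,-0.27,0],"claw":-1},{"angular":[0,0.92,-0.07],"dp":[-0.35,-0.27,0],"claw":-1},{"angular":[0,0.92,-0.07],"dp":[-0.35,-0.27,0],"claw":-1},{"angular":[0,0.92,-0.07],"dp":[-0.35,-0.27,0],"claw":-1},{"angular":[0,0.92,-0.07],"dp":[-0.35,-0.27,0],"claw":-1},{"angular":[0,0.92,-0.07],"dp":[-0.35,-0.27,0],"claw":-1},{"angular":[0,0.92,-0.07],"dp":[-0.35,-0.27,0],"claw":-1}])

```text
time: 6.25
tcp_pos: [0.6006, 0.1042, 0.1172]
tcp_rot: [2.266, 2.151, -0.069]
contact_force: [0.8, -0.2, -1.6]
width: 0.0538
grasp_force: 52.9
```

Emit:
jog_arm(deltas=[{"angular":[0,0.92,-0.07],"dp":[-0.35,-0.27,0],"claw":-1},{"angular":[0,0.92,-0.07],"dp":[-0.35,-0.27,0],"claw":-1},{"angular":[0,0.92,-0.07],"dp":[-0.35,-0.27,0],"claw":-1},{"angular":[0,0.92,-0.07],"dp":[-0.35,-0.27,0],"claw":-1},{"angular":[0,0.92,-0.07],"dp":[-0.35,-0.27,0],"claw":-1},{"angular":[0,0.92,-0.07],"dp":[-0.35,-0.27,0],"claw":-1},{"angular":[0,0.92,-0.07],"dp":[-0.35,-0.27,0],"claw":-1},{"angular":[0,0.92,-0.07],"dp":[-0.35,-0.27,0],"claw":-1},{"angular":[0,0.92,-0.07],"dp":[-0.35,-0.27,0],"claw":-1}])

```text
time: 7.15
tcp_pos: [0.5503, 0.0464, 0.0978]
tcp_rot: [-1.757, -1.767, -0.731]
contact_force: [-0.6, 0.3, -1.9]
width: 0.0535
grasp_force: 52.8
```

```bash
cat >> h.py <<'E'
def tgt(p,yaw,roll):
    T=np.eye(4);T[:3,:3]=R.from_euler('z',yaw,degrees=True).as_matrix()@R.from_euler('x',roll,degrees=True).as_matrix();T[:3,3]=p;return T
E
python3 - <<'E'
from plant import arm
from h import *
A=cur(arm);G=np.load("G1.npy");s=arm.state();print(s['joint_pos'].round(2),s['tcp_pos'],s['width'])
B=tgt([.55,.04,.029],0,90)@np.linalg.inv(G)
print((A@G).round(3))
plan(A,up(B,.03),name='down1')
p,d=arm.camera("side");cv2.imwrite("pics/s1.png",cv2.resize(p[100:360,140:440],None,fx=2,fy=2))
E
```

```text
[ 0.47  0.8  -0.35  1.84 -0.71  0.85  0.77] [0.55032257 0.04641504 0.09779864] 0.053489306189294296
[[ 1.    -0.002  0.005  0.55 ]
 [ 0.005  0.004 -1.     0.037]
 [ 0.002  1.     0.004  0.107]
 [ 0.     0.     0.     1.   ]]
down1 rows 2 ang [-0.01, 0.02, 0.03] dp [-0.79, 0.0, 0.9] mid [0.55  0.048 0.074] end [0.551 0.049 0.05 ]
```

View pics/s1.png

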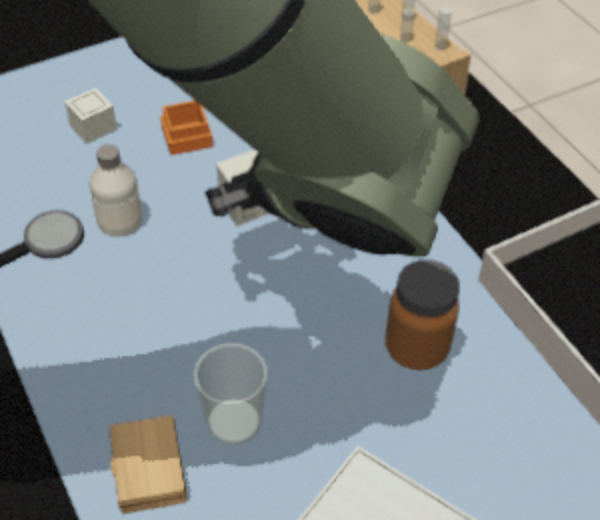

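The large dish is held at about crop (245,190), with the wrist housing at (370,210) near the jar (425,310). I will set down 6 cm further toward +y for clearance.

```bash
python3 - <<'E'
from plant import arm
from h import *
A=cur(arm);G=np.load("G1.npy")
B=tgt([.56,.10,.0285],0,90)@np.linalg.inv(G)
plan(A,up(B,.08),name='side');plan(up(B,.08),up(B,.015),name='d1');
E
```

```text
side rows 3 ang [-0.01, -0.0, -0.0] dp [0.83, 0.2, 0.73] mid [0.555 0.076 0.097] end [0.561 0.109 0.099]
d1 rows 3 ang [-0.0, 0.0, -0.0] dp [-0.77, -0.0, 0.76] mid [0.561 0.109 0.067] end [0.561 0.109 0.034]
```

Emit:
jog_arm(deltas=[{"angular":[-0.01,0,0],"dp":[0.83,0.2,0.73],"claw":-1},{"angular":[-0.01,0,0],"dp":[0.83,0.2,0.73],"claw":-1},{"angular":[-0.01,0,0],"dp":[0.83,0.2,0.73],"claw":-1},{"angular":[0,0,0],"dp":[-0.77,0,0.76],"claw":-1},{"angular":[0,0,0],"dp":[-0.77,0,0.76],"claw":-1},{"angular":[0,0,0],"dp":[-0.77,0,0.76],"claw":-1},{"angular":[0,0,0],"dp":[0,0,0],"claw":-1}])

```text
time: 7.9
tcp_pos: [0.561, 0.1152, 0.0343]
tcp_rot: [-1.758, -1.766, -0.725]
contact_force: [-0.0, 0.4, -0.5]
width: 0.0536
grasp_force: 52.8
```

```bash
python3 - <<'E'
from plant import arm
from h import *
A=cur(arm);G=np.load("G1.npy")
B=tgt([.56,.10,.027],0,90)@np.linalg.inv(G)
print((A@G).round(3));plan(A,B,n=3,name='d2')
E
```

```text
[[ 1.     0.001  0.006  0.561]
 [ 0.006  0.006 -1.     0.106]
 [-0.001  1.     0.006  0.043]
 [ 0.     0.     0.     1.   ]]
d2 rows 3 ang [-0.02, 0.02, 0.01] dp [-0.26, -0.01, 0.13] mid [0.561 0.112 0.026] end [0.561 0.109 0.018]
```

Emit:
jog_arm(deltas=[{"angular":[-0.02,0.02,0.01],"dp":[-0.2,0,0.2],"claw":-1},{"angular":[-0.02,0.02,0.01],"dp":[-0.2,0,0.2],"claw":-1},{"angular":[-0.02,0.02,0.01],"dp":[-0.12,0,0.12],"claw":-1},{"angular":[0,0,0],"dp":[0,0,0],"claw":-1}])

```text
time: 8.3
tcp_pos: [0.5621, 0.1133, 0.0209]
tcp_rot: [-1.763, -1.758, -0.738]
contact_force: [-0.4, -0.1, -1.3]
width: 0.0533
grasp_force: 52.8
```

```bash
python3 - <<'E'
from plant import arm
from h import *
A=cur(arm);G=np.load("G1.npy")
print((A@G).round(3))
E
```

```text
[[ 1.    -0.003 -0.003  0.561]
 [-0.003  0.    -1.     0.104]
 [ 0.003  1.     0.     0.03 ]
 [ 0.     0.     0.     1.   ]]
```

Lower 3 mm more, then open and back off.

Emit:
jog_arm(deltas=[{"angular":[0,0,0],"dp":[-0.1,0,0.1],"claw":-1},{"angular":[0,0,0],"dp":[0,0,0],"claw":-1}])

```text
time: 8.5
tcp_pos: [0.5625, 0.1135, 0.0187]
tcp_rot: [-1.762, -1.758, -0.739]
contact_force: [-0.6, -1.6, 5.8]
width: 0.0537
grasp_force: 53.3
```

Emit:
jog_arm(deltas=[{"angular":[0,0,0],"dp":[0,0,0],"claw":1},{"angular":[0,0,0],"dp":[0,0,0],"claw":1},{"angular":[0,0,0],"dp":[0,0,0],"claw":1},{"angular":[0,0,0],"dp":[0,0,0],"claw":1},{"angular":[0,0,0],"dp":[0,0,0],"claw":1},{"angular":[0,0,0],"dp":[0,0,-0.6],"claw":1},{"angular":[0,0,0],"dp":[0,0,-0.9],"claw":1},{"angular":[0,0,0],"dp":[0,0,-0.9],"claw":1},{"angular":[0,0,0],"dp":[0,0,-0.9],"claw":1},{"angular":[0,0,0],"dp":[0,0,-0.9],"claw":1},{"angular":[0,0,0],"dp":[0,0,-0.9],"claw":1},{"angular":[0,0,0],"dp":[0,0,0],"claw":1}])

```text
time: 9.7
tcp_pos: [0.5624, 0.0385, 0.0915]
tcp_rot: [-1.766, -1.759, -0.74]
contact_force: [0.3, 0.4, 0.1]
width: 0.0855
grasp_force: 0.0
```

```bash
python3 - <<'E'
from plant import arm
from h import *
m=arm.camera_model("wrist");p,d=arm.camera("wrist");cv2.imwrite("pics/w2.png",p)
W=world(m,d);s=(d>0)&(abs(W[...,2]-.054)<.005)&(np.hypot(W[...,0]-.56,W[...,1]-.1)<.06)
print(s.sum(),rect(W[s]) if s.sum()>5 else 0)
g=pose(0,45,[.561,.104,.027])
A=cur(arm);b=back(g,.07)
plan(A,up(A,.03),name='up');plan(up(A,.03),up(b,.03),name='turn');plan(up(b,.03),g)
E
```

```text
3777 (array([563.5, 105.1]), array([43.4, 54.1]), -0.2)
up rows 2 ang [-0.0, -0.0, -0.0] dp [0.53, 0.0, -0.53] mid [0.562 0.04  0.106] end [0.562 0.04  0.121]
turn rows 17 ang [0.0, -0.92, -0.0] dp [0.33, -0.0, 0.1] mid [0.561 0.096 0.129] end [0.561 0.142 0.095]
 rows 5 ang [0.0, 0.0, 0.0] dp [0.21, 0.0, 0.91] mid [0.561 0.117 0.055] end [0.561 0.092 0.015]
```

View pics/w2.png

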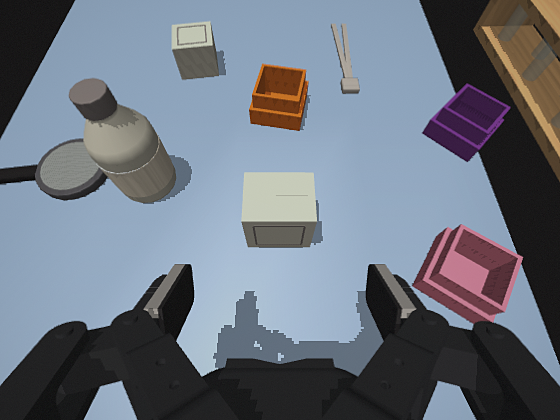

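The dish stands on its side at (280,210), closed, lid facing −y. Second grip next.

Emit:
jog_arm(deltas=[{"angular":[0,0,0],"dp":[0.53,0,-0.53],"claw":1},{"angular":[0,0,0],"dp":[0.53,0,-0.53],"claw":1},{"angular":[0,-0.92,0],"dp":[0.33,0,0.1],"claw":1},{"angular":[0,-0.92,0],"dp":[0.33,0,0.1],"claw":1},{"angular":[0,-0.92,0],"dp":[0.33,0,0.1],"claw":1},{"angular":[0,-0.92,0],"dp":[0.33,0,0.1],"claw":1},{"angular":[0,-0.92,0],"dp":[0.33,0,0.1],"claw":1},{"angular":[0,-0.92,0],"dp":[0.33,0,0.1],"claw":1},{"angular":[0,-0.92,0],"dp":[0.33,0,0.1],"claw":1},{"angular":[0,-0.92,0],"dp":[0.33,0,0.1],"claw":1}])

```text
time: 10.75
tcp_pos: [0.5616, 0.0952, 0.1309]
tcp_rot: [-2.205, -2.195, -0.062]
contact_force: [0.4, -0.5, -0.3]
width: 0.0856
grasp_force: 0.0
```

Emit:
jog_arm(deltas=[{"angular":[0,-0.92,0],"dp":[0.33,0,0.1],"claw":1},{"angular":[0,-0.92,0],"dp":[0.33,0,0.1],"claw":1},{"angular":[0,-0.92,0],"dp":[0.33,0,0.1],"claw":1},{"angular":[0,-0.92,0],"dp":[0.33,0,0.1],"claw":1},{"angular":[0,-0.92,0],"dp":[0.33,0,0.1],"claw":1},{"angular":[0,-0.92,0],"dp":[0.33,0,0.1],"claw":1},{"angular":[0,-0.92,0],"dp":[0.33,0,0.1],"claw":1},{"angular":[0,-0.92,0],"dp":[0.33,0,0.1],"claw":1},{"angular":[0,-0.92,0],"dp":[0.33,0,0.1],"claw":1},{"angular":[0,0,0],"dp":[0,0,0],"claw":1}])

```text
time: 11.75
tcp_pos: [0.5603, 0.147, 0.0924]
tcp_rot: [1.764, 1.763, -0.722]
contact_force: [-1.1, 0.1, -0.5]
width: 0.0855
grasp_force: 0.0
```

```bash
python3 - <<'E'
from plant import arm
from h import *
m=arm.camera_model("wrist");p,d=arm.camera("wrist")
W=world(m,d);s=(d>0)&(abs(W[...,2]-.054)<.005)&(np.hypot(W[...,0]-.56,W[...,1]-.1)<.06)
print(s.sum(),rect(W[s]) if s.sum()>5 else 0)
g=pose(0,45,[.5625,.106,.027])
A=cur(arm);b=back(g,.02);print(A[:3,3])
plan(A,b);plan(b,g)
E
```

```text
2182 (array([563.4, 105.7]), array([43.6, 54.3]), -0.3)
[0.56104065 0.14530019 0.09375348]
 rows 4 ang [0.0, -0.02, -0.01] dp [0.24, 0.02, 0.9] mid [0.562 0.127 0.062] end [0.562 0.108 0.029]
 rows 2 ang [0.0, 0.0, 0.0] dp [0.0, 0.0, 0.5] mid [0.562 0.101 0.022] end [0.562 0.094 0.015]
```

Emit:
jog_arm(deltas=[{"angular":[0,-0.02,-0.01],"dp":[0.24,0.02,0.9],"claw":1},{"angular":[0,-0.02,-0.01],"dp":[0.24,0.02,0.9],"claw":1},{"angular":[0,-0.02,-0.01],"dp":[0.24,0.02,0.9],"claw":1},{"angular":[0,-0.02,-0.01],"dp":[0.24,0.02,0.9],"claw":1},{"angular":[0,0,0],"dp":[0,0,0.5],"claw":1},{"angular":[0,0,0],"dp":[0,0,0.4],"claw":1},{"angular":[0,0,0],"dp":[0,0,0],"claw":1}])

```text
time: 12.5
tcp_pos: [0.5636, 0.093, 0.0177]
tcp_rot: [1.764, 1.757, -0.726]
contact_force: [0.3, -0.2, 0.8]
width: 0.0856
grasp_force: 0.0
```

```bash
python3 - <<'E'
from plant import arm
from h import *
g=pose(0,45,[.5625,.106,.027]);print(cur(arm)[:3,3])
plan(cur(arm),g)
E
```

```text
[0.56359494 0.09298852 0.01766859]
 rows 1 ang [-0.0, -0.02, -0.04] dp [0.13, -0.06, 0.04] mid [0.563 0.094 0.017] end [0.562 0.094 0.015]
```

Emit:
jog_arm(deltas=[{"angular":[0,-0.02,-0.04],"dp":[0.1,-0.06,0.02],"claw":1},{"angular":[0,0,0],"dp":[0,0,0],"claw":-1},{"angular":[0,0,0],"dp":[0,0,0],"claw":-1},{"angular":[0,0,0],"dp":[0,0,0],"claw":-1},{"angular":[0,0,0],"dp":[0,0,0],"claw":-1},{"angular":[0,0,0],"dp":[0,0,0],"claw":-1},{"angular":[0,0,0],"dp":[0,0,0],"claw":-1}])

```text
time: 13.2
tcp_pos: [0.5626, 0.0955, 0.0159]
tcp_rot: [1.758, 1.761, -0.729]
contact_force: [-1.5, 4.0, 5.6]
width: 0.053
grasp_force: 52.7
```

```bash
python3 - <<'E'
from plant import arm
from h import *
A=cur(arm)
D=tgt([.563,.1055,.027],0,90)
G=np.linalg.inv(A)@D;np.save("G2.npy",G);print(G.round(4))
a=up(A,.15);plan(A,a,name='lift')
for yaw in(25.5,-64.5):
    B=tgt([.4985,-.3145,.025],yaw,180)@np.linalg.inv(G);b=up(B,.12)
    m=tgt([.53,-.1,.18],0,180)@np.linalg.inv(G)
    plan(a,m,name='turn');plan(m,b,name='go');plan(b,B,name='down')
E
```

```text
[[-1.200e-03 -7.074e-01 -7.068e-01 -8.000e-04]
 [ 1.000e+00 -0.000e+00 -1.600e-03  4.000e-04]
 [ 1.100e-03 -7.068e-01  7.074e-01 -1.490e-02]
 [ 0.000e+00  0.000e+00  0.000e+00  1.000e+00]]
lift rows 6 ang [-0.0, 0.0, -0.0] dp [-0.88, -0.0, -0.88] mid [0.563 0.096 0.091] end [0.563 0.096 0.166]
turn rows 17 ang [-0.0, 0.92, 0.0] dp [-0.6, -0.1, 0.01] mid [0.546 0.004 0.206] end [ 0.53  -0.089  0.17 ]
go rows 9 ang [0.35, 0.0, -0.35] dp [-0.95, -0.44, -0.67] mid [ 0.499 -0.195  0.153] end [ 0.493 -0.305  0.135]
down rows 5 ang [0.0, 0.0, 0.0] dp [-0.85, -0.0, 0.85] mid [ 0.493 -0.305  0.075] end [ 0.493 -0.305  0.015]
turn rows 17 ang [-0.0, 0.92, 0.0] dp [-0.6, -0.1, 0.01] mid [0.546 0.004 0.206] end [ 0.53  -0.089  0.17 ]
go rows 10 ang [-0.8, -0.0, 0.8] dp [-0.88, 0.47, -0.63] mid [ 0.551 -0.202  0.153] end [ 0.508 -0.309  0.135]
down rows 5 ang [-0.0, -0.0, -0.0] dp [-0.85, -0.0, 0.85] mid [ 0.508 -0.309  0.075] end [ 0.508 -0.309  0.015]
```

Emit:
jog_arm(deltas=[{"angular":[0,0,0],"dp":[-0.6,0,-0.6],"claw":-1},{"angular":[0,0,0],"dp":[-0.94,0,-0.94],"claw":-1},{"angular":[0,0,0],"dp":[-0.94,0,-0.94],"claw":-1},{"angular":[0,0,0],"dp":[-0.94,0,-0.94],"claw":-1},{"angular":[0,0,0],"dp":[-0.94,0,-0.94],"claw":-1},{"angular":[0,0,0],"dp":[-0.94,0,-0.94],"claw":-1},{"angular":[0,0.92,0],"dp":[-0.6,-0.1,0.01],"claw":-1},{"angular":[0,0.92,0],"dp":[-0.6,-0.1,0.01],"claw":-1},{"angular":[0,0.92,0],"dp":[-0.6,-0.1,0.01],"claw":-1},{"angular":[0,0.92,0],"dp":[-0.6,-0.1,0.01],"claw":-1},{"angular":[0,0.92,0],"dp":[-0.6,-0.1,0.01],"claw":-1}])

```text
time: 14.3
tcp_pos: [0.5525, 0.045, 0.2]
tcp_rot: [2.045, 2.048, -0.331]
contact_force: [0.7, -0.3, -2.1]
width: 0.0533
grasp_force: 52.7
```

Emit:
jog_arm(deltas=[{"angular":[0,0.92,0],"dp":[-0.6,-0.1,0.01],"claw":-1},{"angular":[0,0.92,0],"dp":[-0.6,-0.1,0.01],"claw":-1},{"angular":[0,0.92,0],"dp":[-0.6,-0.1,0.01],"claw":-1},{"angular":[0,0.92,0],"dp":[-0.6,-0.1,0.01],"claw":-1},{"angular":[0,0.92,0],"dp":[-0.6,-0.1,0.01],"claw":-1},{"angular":[0,0.92,0],"dp":[-0.6,-0.1,0.01],"claw":-1},{"angular":[0,0.92,0],"dp":[-0.6,-0.1,0.01],"claw":-1},{"angular":[0,0.92,0],"dp":[-0.6,-0.1,0.01],"claw":-1},{"angular":[0,0.92,0],"dp":[-0.6,-0.1,0.01],"claw":-1},{"angular":[0,0.92,0],"dp":[-0.6,-0.1,0.01],"claw":-1},{"angular":[0,0.92,0],"dp":[-0.6,-0.1,0.01],"claw":-1},{"angular":[0,0.92,0],"dp":[-0.6,-0.1,0.01],"claw":-1}])

```text
time: 15.5
tcp_pos: [0.5285, -0.0899, 0.1726]
tcp_rot: [-1.762, -1.765, -0.727]
contact_force: [1.4, 0.4, -1.8]
width: 0.0537
grasp_force: 52.7
```

```bash
python3 - <<'E'
from plant import arm
from h import *
A=cur(arm);G=np.load("G2.npy");print(arm.state()['joint_pos'].round(2),(A@G).round(3)[:3,3])
m=arm.camera_model("top");p,d=arm.camera("top");np.savez("top2.npz",p=p,d=d)
B=tgt([.4985,-.3145,.025],-64.5,180)@np.linalg.inv(G);b=up(B,.12)
plan(A,b,name='go',n=10)
E
```

```text
[ 0.44  0.7   0.01  1.73 -0.75  1.23  0.91] [ 0.529 -0.101  0.183]
go rows 10 ang [-0.79, 0.0, 0.8] dp [-0.89, 0.47, -0.62] mid [ 0.55  -0.203  0.154] end [ 0.508 -0.309  0.135]
```

Emit:
jog_arm(deltas=[{"angular":[-0.79,0,0.8],"dp":[-0.89,0.47,-0.62],"claw":-1},{"angular":[-0.79,0,0.8],"dp":[-0.89,0.47,-0.62],"claw":-1},{"angular":[-0.79,0,0.8],"dp":[-0.89,0.47,-0.62],"claw":-1},{"angular":[-0.79,0,0.8],"dp":[-0.89,0.47,-0.62],"claw":-1},{"angular":[-0.79,0,0.8],"dp":[-0.89,0.47,-0.62],"claw":-1},{"angular":[-0.79,0,0.8],"dp":[-0.89,0.47,-0.62],"claw":-1},{"angular":[-0.79,0,0.8],"dp":[-0.89,0.47,-0.62],"claw":-1},{"angular":[-0.79,0,0.8],"dp":[-0.89,0.47,-0.62],"claw":-1},{"angular":[-0.79,0,0.8],"dp":[-0.89,0.47,-0.62],"claw":-1},{"angular":[-0.79,0,0.8],"dp":[-0.89,0.47,-0.62],"claw":-1},{"angular":[0,0,0],"dp":[0,0,0],"claw":-1}])

```text
time: 16.65
tcp_pos: [0.5098, -0.3067, 0.1357]
tcp_rot: [-2.677, -0.644, -1.097]
contact_force: [-0.9, 0.3, -1.5]
width: 0.0536
grasp_force: 52.9
```

```bash
python3 - <<'E'
from plant import arm
from h import *
A=cur(arm);G=np.load("G2.npy");print(arm.state()['joint_pos'].round(2),(A@G).round(3))
m=arm.camera_model("wrist");p,d=arm.camera("wrist");np.savez("w3.npz",p=p,d=d);cv2.imwrite("pics/w3.png",p)
B=tgt([.4985,-.3145,.025],-64.5,180)@np.linalg.inv(G)
plan(A,up(B,.02),name='down')
E
```

```text
[ 0.96  0.65 -0.2   2.02 -1.26  0.66  0.82] [[ 0.455 -0.89  -0.007  0.5  ]
 [-0.891 -0.455 -0.002 -0.312]
 [-0.001  0.007 -1.     0.146]
 [ 0.     0.     0.     1.   ]]
down rows 4 ang [-0.05, 0.02, 0.05] dp [-0.91, 0.02, 0.87] mid [ 0.509 -0.308  0.085] end [ 0.508 -0.309  0.035]
```

View pics/w3.png

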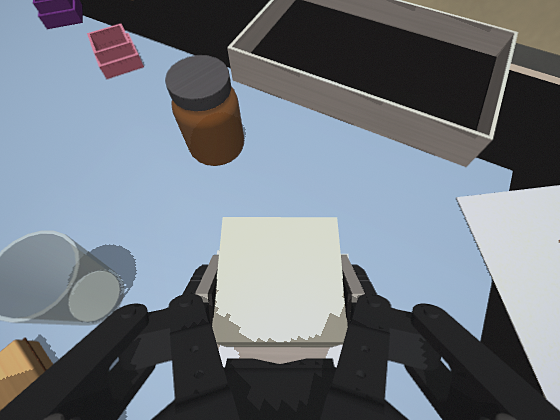

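The held dish, base up, is at (280,270); jar at (205,110), beaker at (65,280). The tray is hidden behind the dish. Joint 5 is near its limit, so I descend carefully.

Emit:
jog_arm(deltas=[{"angular":[-0.05,0.02,0.05],"dp":[-0.9,0.02,0.87],"claw":-1},{"angular":[-0.05,0.02,0.05],"dp":[-0.9,0.02,0.87],"claw":-1},{"angular":[0,0,0],"dp":[0,0,0],"claw":-1}])

```text
time: 17.0
tcp_pos: [0.5114, -0.3038, 0.0828]
tcp_rot: [-2.675, -0.635, -1.101]
contact_force: [0.3, -0.1, -1.5]
width: 0.0536
grasp_force: 52.9
```

```bash
python3 - <<'E'
from plant import arm
from h import *
A=cur(arm);G=np.load("G2.npy");print(arm.state()['joint_pos'].round(3),(A@G).round(3))
B=tgt([.4985,-.3145,.025],-64.5,180)@np.linalg.inv(G)
plan(A,up(B,.02),name='down')
f=np.load("top2.npz");W=world(arm.camera_model("top"),f['d']);p=f['p'].astype(int)
m=(np.ptp(p,axis=2)<22)&(p.min(2)>150)&(f['d']>0)&(abs(W[...,2]-.005)<.012)&(np.hypot(W[...,0]-.498,W[...,1]+.315)<.1)
print(rect(W[m]))
E
```

```text
[ 1.115  0.772 -0.408  2.021 -1.255  0.497  0.901] [[ 0.451 -0.893 -0.005  0.502]
 [-0.893 -0.451  0.003 -0.309]
 [-0.005  0.003 -1.     0.093]
 [ 0.     0.     0.     1.   ]]
down rows 2 ang [-0.1, 0.02, 0.06] dp [-0.93, 0.09, 0.76] mid [ 0.51  -0.307  0.059] end [ 0.508 -0.309  0.035]
(array([ 494.7, -318.2]), array([124.2, 133.9]), 25.0)
```

Emit:
jog_arm(deltas=[{"angular":[-0.1,0.02,0.06],"dp":[-0.93,0.09,0.76],"claw":-1},{"angular":[-0.1,0.02,0.06],"dp":[-0.93,0.09,0.76],"claw":-1},{"angular":[0,0,0],"dp":[0,0,0],"claw":-1}])

```text
time: 17.3
tcp_pos: [0.5083, -0.3098, 0.0352]
tcp_rot: [-2.69, -0.608, -1.115]
contact_force: [0.1, 0.2, -0.2]
width: 0.0538
grasp_force: 52.9
```

```bash
python3 - <<'E'
from plant import arm
from h import *
A=cur(arm);G=np.load("G2.npy");print(arm.state()['joint_pos'].round(3),(A@G).round(3))
B=tgt([.498,-.3145,.026],-64.5,180)@np.linalg.inv(G)
plan(A,B,name='down',n=3)
E
```

```text
[ 1.248  0.908 -0.575  2.017 -1.252  0.337  0.99 ] [[ 0.429 -0.903  0.001  0.498]
 [-0.903 -0.429 -0.    -0.315]
 [ 0.    -0.    -1.     0.045]
 [ 0.     0.     0.     1.   ]]
down rows 3 ang [0.0, -0.0, -0.0] dp [-0.23, -0.01, 0.22] mid [ 0.508 -0.31   0.026] end [ 0.508 -0.309  0.016]
```

Emit:
jog_arm(deltas=[{"angular":[0,0,0],"dp":[-0.24,0,0.23],"claw":-1},{"angular":[0,0,0],"dp":[-0.24,0,0.23],"claw":-1},{"angular":[0,0,0],"dp":[-0.22,0,0.22],"claw":-1},{"angular":[0,0,0],"dp":[0,0,0],"claw":-1}])

```text
time: 17.7
tcp_pos: [0.509, -0.3106, 0.0175]
tcp_rot: [-2.692, -0.61, -1.118]
contact_force: [0.0, 0.0, -0.8]
width: 0.0539
grasp_force: 52.9
```

```bash
python3 - <<'E'
from plant import arm
from h import *
A=cur(arm);G=np.load("G2.npy");print(arm.state()['joint_pos'].round(3),(A@G).round(3))
B=tgt([.498,-.3145,.025],-64.6,180)@np.linalg.inv(G)
plan(A,B,name='down')
E
```

```text
[ 1.276  0.959 -0.614  2.01  -1.253  0.291  1.026] [[ 0.429 -0.903  0.003  0.499]
 [-0.903 -0.429 -0.003 -0.316]
 [ 0.004 -0.001 -1.     0.028]
 [ 0.     0.     0.     1.   ]]
down rows 1 ang [0.03, -0.01, 0.03] dp [-0.11, -0.08, 0.07] mid [ 0.508 -0.31   0.016] end [ 0.508 -0.309  0.015]
```

Lower 3 mm, release, back off and rise; then check.

Emit:
jog_arm(deltas=[{"angular":[0.03,0,0.02],"dp":[-0.11,-0.06,0.08],"claw":-1},{"angular":[0,0,0],"dp":[0,0,0],"claw":-1}])

```text
time: 17.9
tcp_pos: [0.509, -0.3103, 0.0171]
tcp_rot: [-2.688, -0.609, -1.121]
contact_force: [-8.9, -3.1, 24.8]
width: 0.0539
grasp_force: 55.4
```

Emit:
jog_arm(deltas=[{"angular":[0,0,0],"dp":[0,0,0],"claw":1},{"angular":[0,0,0],"dp":[0,0,0],"claw":1},{"angular":[0,0,0],"dp":[0,0,0],"claw":1},{"angular":[0,0,0],"dp":[0,0,0],"claw":1},{"angular":[0,0,0],"dp":[0,0,0],"claw":1},{"angular":[0,0,0],"dp":[0,0,-0.7],"claw":1},{"angular":[0,0,0],"dp":[0,0,-0.9],"claw":1},{"angular":[0,0,0],"dp":[0,0,-0.9],"claw":1},{"angular":[0,0,0],"dp":[0,0,-0.9],"claw":1},{"angular":[0,0,0],"dp":[0,0,-0.9],"claw":1},{"angular":[0,0,0],"dp":[0,0,-0.9],"claw":1},{"angular":[0,0,0],"dp":[0,0,0],"claw":1}])

```text
time: 19.1
tcp_pos: [0.4405, -0.3427, 0.0895]
tcp_rot: [-2.692, -0.607, -1.116]
contact_force: [1.1, -0.0, 0.3]
width: 0.0856
grasp_force: 0.0
```

```bash
python3 - <<'E'
from plant import arm
from h import *
m=arm.camera_model("wrist");p,d=arm.camera("wrist");np.savez("w4.npz",p=p,d=d);cv2.imwrite("pics/w4.png",p)
W=world(m,d);r=np.hypot(W[...,0]-.498,W[...,1]+.3145)
s=(d>0)&(abs(W[...,2]-.046)<.005)&(r<.06);print("dish",rect(W[s]))
s=(d>0)&(W[...,2]>.0028)&(W[...,2]<.015)&(r<.1)&(np.ptp(p.astype(int),axis=2)<25);print("tray",rect(W[s]))
A=cur(arm);print(A[:3,3],arm.state()['joint_pos'].round(2))
E
```

```text
dish (array([ 499.5, -313.8]), array([55.4, 54. ]), 25.4)
tray (array([ 499.1, -312.5]), array([131. , 130.5]), 25.5)
[ 0.44126238 -0.34185084  0.08884227] [ 1.31  0.76 -0.46  2.05 -1.1   0.52  0.87]
```

View pics/w4.png

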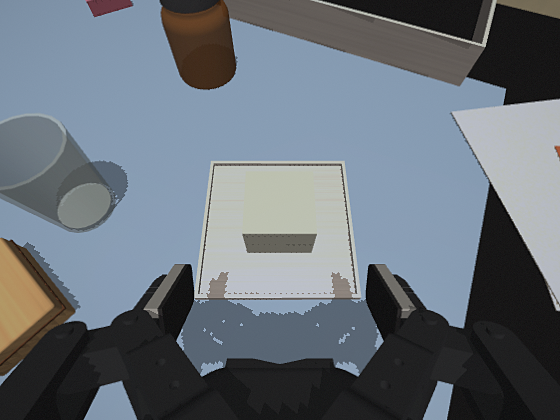

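The tray view shows the large dish at (280,210), lid-down and square in the tray, about 1 mm off centre. Now the small dish.

```bash
python3 - <<'E'
from plant import arm
from h import *
A=cur(arm);g=pose(9.5,45,[.466,.317,.020])
a=up(A,.14);w=pose(-15,0,[.5,-.05,.26]);b=up(back(g,.07),.1)
plan(A,a,name='up');plan(a,w,name='w');plan(w,b,name='pre')
E
```

```text
up rows 6 ang [0.0, 0.0, -0.0] dp [0.83, 0.0, -0.82] mid [ 0.441 -0.342  0.159] end [ 0.441 -0.342  0.229]
w rows 14 ang [0.24, -0.52, -0.58] dp [0.92, -0.54, 0.32] mid [ 0.5   -0.203  0.263] end [ 0.5   -0.05   0.244]
pre rows 22 ang [-0.08, -0.35, -0.18] dp [0.95, -0.16, -0.16] mid [0.501 0.163 0.241] end [0.46  0.354 0.158]
```

Emit:
jog_arm(deltas=[{"angular":[0,0,0],"dp":[0.83,0,-0.82],"claw":1},{"angular":[0,0,0],"dp":[0.83,0,-0.82],"claw":1},{"angular":[0,0,0],"dp":[0.83,0,-0.82],"claw":1},{"angular":[0,0,0],"dp":[0.83,0,-0.82],"claw":1},{"angular":[0,0,0],"dp":[0.83,0,-0.82],"claw":1},{"angular":[0,0,0],"dp":[0.83,0,-0.82],"claw":1},{"angular":[0.24,-0.52,-0.58],"dp":[0.92,-0.54,0.32],"claw":1},{"angular":[0.24,-0.52,-0.58],"dp":[0.92,-0.54,0.32],"claw":1},{"angular":[0.24,-0.52,-0.58],"dp":[0.92,-0.54,0.32],"claw":1},{"angular":[0.24,-0.52,-0.58],"dp":[0.92,-0.54,0.32],"claw":1},{"angular":[0.24,-0.52,-0.58],"dp":[0.92,-0.54,0.32],"claw":1},{"angular":[0.24,-0.52,-0.58],"dp":[0.92,-0.54,0.32],"claw":1}])

```text
time: 20.35
tcp_pos: [0.4971, -0.2229, 0.2612]
tcp_rot: [-2.713, -1.2, -0.679]
contact_force: [-0.2, -0.3, -0.2]
width: 0.0856
grasp_force: 0.0
```

Emit:
jog_arm(deltas=[{"angular":[0.24,-0.52,-0.58],"dp":[0.92,-0.54,0.32],"claw":1},{"angular":[0.24,-0.52,-0.58],"dp":[0.92,-0.54,0.32],"claw":1},{"angular":[0.24,-0.52,-0.58],"dp":[0.92,-0.54,0.32],"claw":1},{"angular":[0.24,-0.52,-0.58],"dp":[0.92,-0.54,0.32],"claw":1},{"angular":[0.24,-0.52,-0.58],"dp":[0.92,-0.54,0.32],"claw":1},{"angular":[0.24,-0.52,-0.58],"dp":[0.92,-0.54,0.32],"claw":1},{"angular":[0.24,-0.52,-0.58],"dp":[0.92,-0.54,0.32],"claw":1},{"angular":[0.24,-0.52,-0.58],"dp":[0.92,-0.54,0.32],"claw":1}])

```text
time: 21.15
tcp_pos: [0.5028, -0.0479, 0.2423]
tcp_rot: [2.495, 1.909, 0.01]
contact_force: [0.1, -1.0, -0.2]
width: 0.0858
grasp_force: 0.0
```

Emit:
jog_arm(deltas=[{"angular":[-0.08,-0.35,-0.18],"dp":[0.95,-0.16,-0.16],"claw":1},{"angular":[-0.08,-0.35,-0.18],"dp":[0.95,-0.16,-0.16],"claw":1},{"angular":[-0.08,-0.35,-0.18],"dp":[0.95,-0.16,-0.16],"claw":1},{"angular":[-0.08,-0.35,-0.18],"dp":[0.95,-0.16,-0.16],"claw":1},{"angular":[-0.08,-0.35,-0.18],"dp":[0.95,-0.16,-0.16],"claw":1},{"angular":[-0.08,-0.35,-0.18],"dp":[0.95,-0.16,-0.16],"claw":1},{"angular":[-0.08,-0.35,-0.18],"dp":[0.95,-0.16,-0.16],"claw":1},{"angular":[-0.08,-0.35,-0.18],"dp":[0.95,-0.16,-0.16],"claw":1},{"angular":[-0.08,-0.35,-0.18],"dp":[0.95,-0.16,-0.16],"claw":1},{"angular":[-0.08,-0.35,-0.18],"dp":[0.95,-0.16,-0.16],"claw":1},{"angular":[-0.08,-0.35,-0.18],"dp":[0.95,-0.16,-0.16],"claw":1},{"angular":[-0.08,-0.35,-0.18],"dp":[0.95,-0.16,-0.16],"claw":1}])

```text
time: 22.35
tcp_pos: [0.5026, 0.184, 0.2352]
tcp_rot: [2.016, 1.922, -0.381]
contact_force: [-0.6, 0.0, -0.6]
width: 0.0856
grasp_force: 0.0
```

```bash
python3 - <<'E'
from plant import arm
from h import *
A=cur(arm);g=pose(9.5,45,[.466,.317,.020]);b=up(back(g,.07),.1)
print(A[:3,3],arm.state()['joint_pos'].round(2));plan(A,b,name='pre')
E
```

```text
[0.50257994 0.18402796 0.23523928] [-0.45  0.5  -0.32  1.72  0.51  1.27 -1.04]
pre rows 10 ang [-0.07, -0.36, -0.2] dp [0.94, -0.18, -0.16] mid [0.486 0.274 0.204] end [0.46  0.354 0.158]
```

Emit:
jog_arm(deltas=[{"angular":[-0.07,-0.36,-0.2],"dp":[0.94,-0.18,-0.16],"claw":1},{"angular":[-0.07,-0.36,-0.2],"dp":[0.94,-0.18,-0.16],"claw":1},{"angular":[-0.07,-0.36,-0.2],"dp":[0.94,-0.18,-0.16],"claw":1},{"angular":[-0.07,-0.36,-0.2],"dp":[0.94,-0.18,-0.16],"claw":1},{"angular":[-0.07,-0.36,-0.2],"dp":[0.94,-0.18,-0.16],"claw":1},{"angular":[-0.07,-0.36,-0.2],"dp":[0.94,-0.18,-0.16],"claw":1},{"angular":[-0.07,-0.36,-0.2],"dp":[0.94,-0.18,-0.16],"claw":1},{"angular":[-0.07,-0.36,-0.2],"dp":[0.94,-0.18,-0.16],"claw":1},{"angular":[-0.07,-0.36,-0.2],"dp":[0.94,-0.18,-0.16],"claw":1},{"angular":[-0.07,-0.36,-0.2],"dp":[0.94,-0.18,-0.16],"claw":1},{"angular":[0,0,0],"dp":[0,0,0],"claw":1}])

```text
time: 23.45
tcp_pos: [0.4578, 0.3556, 0.154]
tcp_rot: [1.582, 1.883, -0.67]
contact_force: [-0.1, 0.6, -0.9]
width: 0.0852
grasp_force: 0.0
```

```bash
python3 - <<'E'
from plant import arm
from h import *
m=arm.camera_model("wrist");p,d=arm.camera("wrist");cv2.imwrite("pics/w5.png",p)
W=world(m,d);s=(d>0)&(abs(W[...,2]-.040)<.004)&(np.hypot(W[...,0]-.466,W[...,1]-.317)<.045)
print(s.sum(),rect(W[s]))
A=cur(arm);g=pose(9.5,45,[.466,.317,.020]);b=back(g,.07)
print(A[:3,3],arm.state()['joint_pos'].round(2));plan(A,b,name='pre')
E
```

```text
2065 (array([467.6, 320.2]), array([44.1, 46.4]), 9.2)
[0.4590234  0.35437307 0.15525468] [-0.85  0.88 -0.3   1.42  0.64  1.62 -1.19]
pre rows 4 ang [-0.01, 0.01, 0.01] dp [0.86, 0.01, 0.86] mid [0.459 0.354 0.107] end [0.46  0.354 0.058]
```

Emit:
jog_arm(deltas=[{"angular":[-0.01,0,0.01],"dp":[0.86,0,0.86],"claw":1},{"angular":[-0.01,0,0.01],"dp":[0.86,0,0.86],"claw":1},{"angular":[-0.01,0,0.01],"dp":[0.86,0,0.86],"claw":1},{"angular":[-0.01,0,0.01],"dp":[0.86,0,0.86],"claw":1},{"angular":[0,0,0],"dp":[0,0,0],"claw":1}])

```text
time: 24.0
tcp_pos: [0.4602, 0.351, 0.058]
tcp_rot: [1.59, 1.873, -0.665]
contact_force: [-0.4, 0.2, 0.3]
width: 0.0856
grasp_force: 0.0
```

```bash
python3 - <<'E'
from plant import arm
from h import *
A=cur(arm);g=pose(9.3,45,[.467,.3185,.0205])
print(A[:3,3],arm.state()['joint_pos'].round(2));plan(A,g,name='in')
E
```

```text
[0.46024924 0.35103043 0.05797653] [-0.86  1.01 -0.29  1.43  0.68  1.5  -1.27]
in rows 4 ang [0.0, 0.02, 0.0] dp [0.04, 0.02, 0.83] mid [0.465 0.329 0.033] end [0.469 0.307 0.009]
```

Emit:
jog_arm(deltas=[{"angular":[0,0.02,0],"dp":[0.04,0.02,0.83],"claw":1},{"angular":[0,0.02,0],"dp":[0.04,0.02,0.83],"claw":1},{"angular":[0,0.02,0],"dp":[0.04,0.02,0.83],"claw":1},{"angular":[0,0.02,0],"dp":[0.04,0.02,0.83],"claw":1},{"angular":[0,0,0],"dp":[0,0,0],"claw":1}])

```text
time: 24.5
tcp_pos: [0.4704, 0.3063, 0.0106]
tcp_rot: [1.596, 1.876, -0.657]
contact_force: [0.3, -0.3, 0.1]
width: 0.0853
grasp_force: 0.0
```

```bash
python3 - <<'E'
from plant import arm
from h import *
A=cur(arm);g=pose(9.3,45,[.467,.3185,.0205])
print(A[:3,3]);plan(A,g,name='in')
E
```

```text
[0.47044387 0.30630983 0.01061387]
in rows 1 ang [0.01, -0.02, -0.02] dp [0.1, -0.07, 0.03] mid [0.47  0.307 0.01 ] end [0.469 0.307 0.009]
```

Emit:
jog_arm(deltas=[{"angular":[0,-0.02,-0.02],"dp":[0.05,-0.06,0],"claw":1},{"angular":[0,0,0],"dp":[0,0,0],"claw":-1},{"angular":[0,0,0],"dp":[0,0,0],"claw":-1},{"angular":[0,0,0],"dp":[0,0,0],"claw":-1},{"angular":[0,0,0],"dp":[0,0,0],"claw":-1},{"angular":[0,0,0],"dp":[0,0,0],"claw":-1},{"angular":[0,0,0],"dp":[0,0,0],"claw":-1},{"angular":[0,0,0],"dp":[0,0,0],"claw":-1},{"angular":[0,0,0],"dp":[0,0,0],"claw":-1}])

```text
time: 25.4
tcp_pos: [0.4688, 0.3096, 0.0111]
tcp_rot: [1.593, 1.879, -0.655]
contact_force: [-2.0, 3.9, 6.1]
width: 0.0432
grasp_force: 51.1
```

```bash
python3 - <<'E'
from plant import arm
from h import *
A=cur(arm);D=tgt([.467,.3185,.020],9.3,0)
G=np.linalg.inv(A)@D;np.save("G3.npy",G);print(A[:3,3],G.round(4)[:3,3])
B=tgt([.56,.10,.022],0,90)@np.linalg.inv(G)
a=up(A,.15);b=up(B,.1)
plan(A,a,name='lift');plan(a,b,name='turn');plan(b,up(B,.015),name='down')
E
```

```text
[0.46881121 0.30959942 0.01106086] [ 0.0001 -0.0003 -0.0127]
lift rows 6 ang [-0.0, -0.0, 0.0] dp [-0.88, 0.0, -0.89] mid [0.469 0.31  0.086] end [0.469 0.31  0.161]
turn rows 16 ang [-0.0, 0.98, 0.12] dp [-0.71, 0.22, 0.21] mid [0.519 0.201 0.18 ] end [0.56  0.109 0.113]
down rows 4 ang [0.0, -0.0, -0.0] dp [-0.75, -0.0, 0.75] mid [0.56  0.109 0.07 ] end [0.56  0.109 0.028]
```

Emit:
jog_arm(deltas=[{"angular":[0,0,0],"dp":[-0.6,0,-0.6],"claw":-1},{"angular":[0,0,0],"dp":[-0.94,0,-0.94],"claw":-1},{"angular":[0,0,0],"dp":[-0.94,0,-0.94],"claw":-1},{"angular":[0,0,0],"dp":[-0.94,0,-0.94],"claw":-1},{"angular":[0,0,0],"dp":[-0.94,0,-0.94],"claw":-1},{"angular":[0,0,0],"dp":[-0.94,0,-0.94],"claw":-1},{"angular":[0,0.98,0.12],"dp":[-0.71,0.22,0.21],"claw":-1},{"angular":[0,0.98,0.12],"dp":[-0.71,0.22,0.21],"claw":-1},{"angular":[0,0.98,0.12],"dp":[-0.71,0.22,0.21],"claw":-1},{"angular":[0,0.98,0.12],"dp":[-0.71,0.22,0.21],"claw":-1},{"angular":[0,0.98,0.12],"dp":[-0.71,0.22,0.21],"claw":-1},{"angular":[0,0.98,0.12],"dp":[-0.71,0.22,0.21],"claw":-1}])

```text
time: 26.6
tcp_pos: [0.5067, 0.2277, 0.1845]
tcp_rot: [1.995, 2.202, -0.148]
contact_force: [1.2, 0.5, -2.2]
width: 0.0438
grasp_force: 50.9
```

Emit:
jog_arm(deltas=[{"angular":[0,0.98,0.12],"dp":[-0.71,0.22,0.21],"claw":-1},{"angular":[0,0.98,0.12],"dp":[-0.71,0.22,0.21],"claw":-1},{"angular":[0,0.98,0.12],"dp":[-0.71,0.22,0.21],"claw":-1},{"angular":[0,0.98,0.12],"dp":[-0.71,0.22,0.21],"claw":-1},{"angular":[0,0.98,0.12],"dp":[-0.71,0.22,0.21],"claw":-1},{"angular":[0,0.98,0.12],"dp":[-0.71,0.22,0.21],"claw":-1},{"angular":[0,0.98,0.12],"dp":[-0.71,0.22,0.21],"claw":-1},{"angular":[0,0.98,0.12],"dp":[-0.71,0.22,0.21],"claw":-1},{"angular":[0,0.98,0.12],"dp":[-0.71,0.22,0.21],"claw":-1},{"angular":[0,0.98,0.12],"dp":[-0.71,0.22,0.21],"claw":-1},{"angular":[0,0,0],"dp":[0,0,0],"claw":-1}])

```text
time: 27.7
tcp_pos: [0.5583, 0.1045, 0.1076]
tcp_rot: [-1.77, -1.74, -0.737]
contact_force: [0.5, -0.5, -1.5]
width: 0.0434
grasp_force: 50.9
```

```bash
python3 - <<'E'
from plant import arm
from h import *
A=cur(arm);G=np.load("G3.npy");print((A@G).round(3),arm.state()['joint_pos'].round(2))
B=tgt([.56,.10,.022],0,90)@np.linalg.inv(G)
plan(A,up(B,.015),name='down')
E
```

```text
[[ 1.     0.007 -0.012  0.558]
 [-0.012 -0.006 -1.     0.095]
 [-0.008  1.    -0.006  0.117]
 [ 0.     0.     0.     1.   ]] [ 0.75  0.96 -0.94  1.84 -0.11  0.65  0.13]
down rows 4 ang [0.01, -0.01, -0.03] dp [-0.67, 0.03, 0.74] mid [0.559 0.107 0.068] end [0.56  0.109 0.028]
```

Emit:
jog_arm(deltas=[{"angular":[0.01,-0.01,-0.03],"dp":[-0.67,0.03,0.74],"claw":-1},{"angular":[0.01,-0.01,-0.03],"dp":[-0.67,0.03,0.74],"claw":-1},{"angular":[0.01,-0.01,-0.03],"dp":[-0.67,0.03,0.74],"claw":-1},{"angular":[0.01,-0.01,-0.03],"dp":[-0.67,0.03,0.74],"claw":-1},{"angular":[0,0,0],"dp":[0,0,0],"claw":-1}])

```text
time: 28.2
tcp_pos: [0.5606, 0.1129, 0.0308]
tcp_rot: [-1.756, -1.769, -0.731]
contact_force: [-0.5, -0.3, -0.5]
width: 0.0438
grasp_force: 51.0
```

```bash
python3 - <<'E'
from plant import arm
from h import *
A=cur(arm);G=np.load("G3.npy");print((A@G).round(3),arm.state()['joint_pos'].round(2))
B=tgt([.56,.10,.0255],0,90)@np.linalg.inv(G)
plan(A,B,n=2,name='down')
E
```

```text
[[ 1.    -0.003  0.007  0.56 ]
 [ 0.007  0.004 -1.     0.104]
 [ 0.003  1.     0.004  0.04 ]
 [ 0.     0.     0.     1.   ]] [ 0.7   1.08 -0.88  1.83 -0.05  0.56  0.18]
down rows 2 ang [-0.02, 0.02, 0.04] dp [-0.32, -0.01, 0.18] mid [0.56  0.111 0.024] end [0.56  0.109 0.016]
```

Emit:
jog_arm(deltas=[{"angular":[-0.02,0.02,0.03],"dp":[-0.25,0,0.25],"claw":-1},{"angular":[-0.02,0.02,0.03],"dp":[-0.22,0,0.22],"claw":-1},{"angular":[0,0,0],"dp":[-0.08,0,0.08],"claw":-1},{"angular":[0,0,0],"dp":[0,0,0],"claw":-1}])

```text
time: 28.6
tcp_pos: [0.5616, 0.1126, 0.0163]
tcp_rot: [-1.761, -1.759, -0.739]
contact_force: [-0.5, -0.5, -2.3]
width: 0.0437
grasp_force: 51.0
```

```bash
python3 - <<'E'
from plant import arm
from h import *
A=cur(arm);G=np.load("G3.npy");print((A@G).round(4))
E
```

```text
[[ 1.     -0.0029 -0.0014  0.5612]
 [-0.0014 -0.0011 -1.      0.1037]
 [ 0.0029  1.     -0.0011  0.0254]
 [ 0.      0.      0.      1.    ]]
```

Emit:
jog_arm(deltas=[{"angular":[0,0,0],"dp":[-0.1,0,0.1],"claw":-1},{"angular":[0,0,0],"dp":[0,0,0],"claw":-1}])

```text
time: 28.8
tcp_pos: [0.5616, 0.1127, 0.0133]
tcp_rot: [-1.761, -1.759, -0.739]
contact_force: [1.0, 0.1, -0.8]
width: 0.0433
grasp_force: 51.0
```

Emit:
jog_arm(deltas=[{"angular":[0,0,0],"dp":[0,0,0],"claw":1},{"angular":[0,0,0],"dp":[0,0,0],"claw":1},{"angular":[0,0,0],"dp":[0,0,0],"claw":1},{"angular":[0,0,0],"dp":[0,0,0],"claw":1},{"angular":[0,0,0],"dp":[0,0,0],"claw":1},{"angular":[0,0,0],"dp":[0,0,-0.6],"claw":1},{"angular":[0,0,0],"dp":[0,0,-0.9],"claw":1},{"angular":[0,0,0],"dp":[0,0,-0.9],"claw":1},{"angular":[0,0,0],"dp":[0,0,-0.9],"claw":1},{"angular":[0,0,0],"dp":[0,0,-0.9],"claw":1},{"angular":[0,0,0],"dp":[0,0,-0.9],"claw":1},{"angular":[0,0,0],"dp":[0,0,0],"claw":1}])

```text
time: 30.0
tcp_pos: [0.562, 0.0379, 0.0866]
tcp_rot: [-1.765, -1.759, -0.741]
contact_force: [-0.4, 0.6, -1.0]
width: 0.0851
grasp_force: 0.0
```

```bash
python3 - <<'E'
from plant import arm
from h import *
m=arm.camera_model("wrist");p,d=arm.camera("wrist");cv2.imwrite("pics/w6.png",p)
W=world(m,d);s=(d>0)&(abs(W[...,2]-.044)<.005)&(np.hypot(W[...,0]-.561,W[...,1]-.104)<.05)
print(s.sum(),rect(W[s]))
g=pose(0,45,[.5615,.104,.022])
A=cur(arm);b=back(g,.07);a=up(A,.03)
print(arm.state()['joint_pos'].round(2))
plan(A,a,name='up');plan(a,up(b,.03),name='turn')
E
```

```text
2800 (array([562.6, 104.5]), array([40.8, 44. ]), -0.2)
[ 0.83  1.01 -0.92  1.79 -0.06  0.73  0.21]
up rows 2 ang [-0.0, -0.0, -0.0] dp [0.53, 0.01, -0.53] mid [0.561 0.039 0.101] end [0.561 0.039 0.116]
turn rows 17 ang [0.0, -0.93, -0.0] dp [0.33, -0.0, 0.1] mid [0.561 0.096 0.124] end [0.562 0.142 0.09 ]
```

View pics/w6.png

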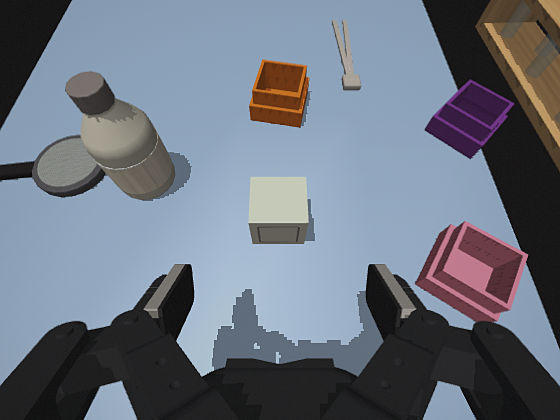

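The small dish stands on its side at (278,210), closed, lid toward −y. Second grip next.

Emit:
jog_arm(deltas=[{"angular":[0,0,0],"dp":[0.53,0,-0.53],"claw":1},{"angular":[0,0,0],"dp":[0.53,0,-0.53],"claw":1},{"angular":[0,-0.93,0],"dp":[0.33,0,0.1],"claw":1},{"angular":[0,-0.93,0],"dp":[0.33,0,0.1],"claw":1},{"angular":[0,-0.93,0],"dp":[0.33,0,0.1],"claw":1},{"angular":[0,-0.93,0],"dp":[0.33,0,0.1],"claw":1},{"angular":[0,-0.93,0],"dp":[0.33,0,0.1],"claw":1},{"angular":[0,-0.93,0],"dp":[0.33,0,0.1],"claw":1},{"angular":[0,-0.93,0],"dp":[0.33,0,0.1],"claw":1},{"angular":[0,-0.93,0],"dp":[0.33,0,0.1],"claw":1}])

```text
time: 31.05
tcp_pos: [0.561, 0.0947, 0.126]
tcp_rot: [-2.208, -2.201, -0.055]
contact_force: [-1.0, 0.6, -0.9]
width: 0.0854
grasp_force: 0.0
```

Emit:
jog_arm(deltas=[{"angular":[0,-0.93,0],"dp":[0.33,0,0.1],"claw":1},{"angular":[0,-0.93,0],"dp":[0.33,0,0.1],"claw":1},{"angular":[0,-0.93,0],"dp":[0.33,0,0.1],"claw":1},{"angular":[0,-0.93,0],"dp":[0.33,0,0.1],"claw":1},{"angular":[0,-0.93,0],"dp":[0.33,0,0.1],"claw":1},{"angular":[0,-0.93,0],"dp":[0.33,0,0.1],"claw":1},{"angular":[0,-0.93,0],"dp":[0.33,0,0.1],"claw":1},{"angular":[0,-0.93,0],"dp":[0.33,0,0.1],"claw":1},{"angular":[0,-0.93,0],"dp":[0.33,0,0.1],"claw":1},{"angular":[0,0,0],"dp":[0,0,0],"claw":1}])

```text
time: 32.05
tcp_pos: [0.5593, 0.146, 0.0872]
tcp_rot: [1.754, 1.753, -0.733]
contact_force: [-0.4, -0.1, 0.3]
width: 0.0857
grasp_force: 0.0
```

```bash
python3 - <<'E'
from plant import arm
from h import *
m=arm.camera_model("wrist");p,d=arm.camera("wrist")
W=world(m,d);s=(d>0)&(abs(W[...,2]-.044)<.005)&(np.hypot(W[...,0]-.561,W[...,1]-.104)<.05)
print(s.sum(),rect(W[s]))
g=pose(0,45,[.562,.105,.0225])
A=cur(arm);b=back(g,.02);print(A[:3,3],arm.state()['joint_pos'].round(2))
plan(A,b);plan(b,g)
E
```

```text
1725 (array([562.6, 105.6]), array([41.8, 44. ]), -0.2)
[0.56016209 0.14451059 0.08826541] [-0.62  0.9  -0.1   1.58  0.68  1.33 -1.1 ]
 rows 4 ang [0.0, 0.01, -0.01] dp [0.24, 0.02, 0.89] mid [0.561 0.126 0.057] end [0.562 0.107 0.025]
 rows 2 ang [0.0, 0.0, 0.0] dp [0.0, 0.0, 0.5] mid [0.562 0.1   0.018] end [0.562 0.093 0.011]
```

Emit:
jog_arm(deltas=[{"angular":[0,0.01,-0.01],"dp":[0.24,0.02,0.89],"claw":1},{"angular":[0,0.01,-0.01],"dp":[0.24,0.02,0.89],"claw":1},{"angular":[0,0.01,-0.01],"dp":[0.24,0.02,0.89],"claw":1},{"angular":[0,0.01,-0.01],"dp":[0.24,0.02,0.89],"claw":1},{"angular":[0,0,0],"dp":[0,0,0.5],"claw":1},{"angular":[0,0,0],"dp":[0,0,0.4],"claw":1},{"angular":[0,0,0],"dp":[0,0,0],"claw":1}])

```text
time: 32.8
tcp_pos: [0.5631, 0.0916, 0.0128]
tcp_rot: [1.76, 1.755, -0.729]
contact_force: [0.4, -0.4, -0.3]
width: 0.0858
grasp_force: 0.0
```

```bash
python3 - <<'E'
from plant import arm
from h import *
g=pose(0,45,[.562,.105,.0225]);print(cur(arm)[:3,3])
plan(cur(arm),g)
E
```

```text
[0.56305533 0.09161436 0.01275517]
 rows 1 ang [0.01, 0.03, -0.03] dp [0.13, -0.05, 0.01] mid [0.563 0.092 0.012] end [0.562 0.093 0.011]
```

Emit:
jog_arm(deltas=[{"angular":[0,0.03,-0.03],"dp":[0.08,-0.04,0],"claw":1},{"angular":[0,0,0],"dp":[0,0,0],"claw":-1},{"angular":[0,0,0],"dp":[0,0,0],"claw":-1},{"angular":[0,0,0],"dp":[0,0,0],"claw":-1},{"angular":[0,0,0],"dp":[0,0,0],"claw":-1},{"angular":[0,0,0],"dp":[0,0,0],"claw":-1},{"angular":[0,0,0],"dp":[0,0,0],"claw":-1},{"angular":[0,0,0],"dp":[0,0,0],"claw":-1}])

```text
time: 33.6
tcp_pos: [0.5625, 0.0941, 0.012]
tcp_rot: [1.759, 1.761, -0.727]
contact_force: [-1.3, 2.2, 5.5]
width: 0.0438
grasp_force: 50.8
```

```bash
python3 - <<'E'
from plant import arm
from h import *
A=cur(arm)
D=tgt([.5625,.105,.022],0,90)
G=np.linalg.inv(A)@D;np.save("G4.npy",G);print(G.round(4)[:3,3])
a=up(A,.17);m=tgt([.53,-.1,.20],0,180)@np.linalg.inv(G)
b=tgt([.4995,-.3138,.18],-64.6,180)@np.linalg.inv(G)
plan(A,a,name='lift');plan(a,m,name='turn');plan(m,b,name='go',n=11)
E
```

```text
[ 0.0006  0.0001 -0.0148]
lift rows 7 ang [-0.0, -0.0, -0.0] dp [-0.86, 0.0, -0.86] mid [0.562 0.094 0.097] end [0.562 0.094 0.182]
turn rows 17 ang [-0.0, 0.92, 0.0] dp [-0.6, -0.1, 0.0] mid [0.546 0.004 0.224] end [ 0.53  -0.09   0.189]
go rows 11 ang [-0.73, -0.0, 0.72] dp [-0.75, 0.43, -0.62] mid [ 0.551 -0.203  0.179] end [ 0.509 -0.309  0.169]
```

Emit:
jog_arm(deltas=[{"angular":[0,0,0],"dp":[-0.86,0,-0.86],"claw":-1},{"angular":[0,0,0],"dp":[-0.86,0,-0.86],"claw":-1},{"angular":[0,0,0],"dp":[-0.86,0,-0.86],"claw":-1},{"angular":[0,0,0],"dp":[-0.86,0,-0.86],"claw":-1},{"angular":[0,0,0],"dp":[-0.86,0,-0.86],"claw":-1},{"angular":[0,0,0],"dp":[-0.86,0,-0.86],"claw":-1},{"angular":[0,0,0],"dp":[-0.86,0,-0.86],"claw":-1},{"angular":[0,0.92,0],"dp":[-0.6,-0.1,0],"claw":-1},{"angular":[0,0.92,0],"dp":[-0.6,-0.1,0],"claw":-1},{"angular":[0,0.92,0],"dp":[-0.6,-0.1,0],"claw":-1},{"angular":[0,0.92,0],"dp":[-0.6,-0.1,0],"claw":-1},{"angular":[0,0.92,0],"dp":[-0.6,-0.1,0],"claw":-1}])

```text
time: 34.8
tcp_pos: [0.5522, 0.0444, 0.2163]
tcp_rot: [2.045, 2.048, -0.329]
contact_force: [0.2, 0.2, -2.5]
width: 0.0434
grasp_force: 51.0
```

Emit:
jog_arm(deltas=[{"angular":[0,0.92,0],"dp":[-0.6,-0.1,0],"claw":-1},{"angular":[0,0.92,0],"dp":[-0.6,-0.1,0],"claw":-1},{"angular":[0,0.92,0],"dp":[-0.6,-0.1,0],"claw":-1},{"angular":[0,0.92,0],"dp":[-0.6,-0.1,0],"claw":-1},{"angular":[0,0.92,0],"dp":[-0.6,-0.1,0],"claw":-1},{"angular":[0,0.92,0],"dp":[-0.6,-0.1,0],"claw":-1},{"angular":[0,0.92,0],"dp":[-0.6,-0.1,0],"claw":-1},{"angular":[0,0.92,0],"dp":[-0.6,-0.1,0],"claw":-1},{"angular":[0,0.92,0],"dp":[-0.6,-0.1,0],"claw":-1},{"angular":[0,0.92,0],"dp":[-0.6,-0.1,0],"claw":-1},{"angular":[0,0.92,0],"dp":[-0.6,-0.1,0],"claw":-1},{"angular":[0,0.92,0],"dp":[-0.6,-0.1,0],"claw":-1}])

```text
time: 36.0
tcp_pos: [0.5283, -0.0911, 0.1909]
tcp_rot: [-1.762, -1.764, -0.728]
contact_force: [-0.1, -0.6, -1.2]
width: 0.0433
grasp_force: 51.0
```

Emit:
jog_arm(deltas=[{"angular":[-0.73,0,0.72],"dp":[-0.75,0.43,-0.62],"claw":-1},{"angular":[-0.73,0,0.72],"dp":[-0.75,0.43,-0.62],"claw":-1},{"angular":[-0.73,0,0.72],"dp":[-0.75,0.43,-0.62],"claw":-1},{"angular":[-0.73,0,0.72],"dp":[-0.75,0.43,-0.62],"claw":-1},{"angular":[-0.73,0,0.72],"dp":[-0.75,0.43,-0.62],"claw":-1},{"angular":[-0.73,0,0.72],"dp":[-0.75,0.43,-0.62],"claw":-1},{"angular":[-0.73,0,0.72],"dp":[-0.75,0.43,-0.62],"claw":-1},{"angular":[-0.73,0,0.72],"dp":[-0.75,0.43,-0.62],"claw":-1},{"angular":[-0.73,0,0.72],"dp":[-0.75,0.43,-0.62],"claw":-1},{"angular":[-0.73,0,0.72],"dp":[-0.75,0.43,-0.62],"claw":-1},{"angular":[-0.73,0,0.72],"dp":[-0.75,0.43,-0.62],"claw":-1},{"angular":[0,0,0],"dp":[0,0,0],"claw":-1}])

```text
time: 37.2
tcp_pos: [0.5054, -0.3121, 0.1714]
tcp_rot: [-2.699, -0.607, -1.122]
contact_force: [0.1, 1.8, -0.6]
width: 0.0434
grasp_force: 51.1
```

```bash
python3 - <<'E'
from plant import arm
from h import *
A=cur(arm);G=np.load("G4.npy");print((A@G).round(3),arm.state()['joint_pos'].round(2))
p,d=arm.camera("wrist");W=world(arm.camera_model("wrist"),d)
s=(d>0)&(d<.5)&(abs(W[...,2]-(A@G)[2,3]-.02)<.004)&(np.hypot(W[...,0]-.4995,W[...,1]+.3138)<.05);print("held",rect(W[s]))
B=tgt([.4995,-.3138,.067],-64.6,180)@np.linalg.inv(G)
plan(A,up(B,.02),name='down')
E
```

```text
[[ 0.425 -0.905  0.004  0.496]
 [-0.905 -0.425 -0.009 -0.316]
 [ 0.01   0.001 -1.     0.182]
 [ 0.     0.     0.     1.   ]] [ 1.24  0.62 -0.55  2.02 -1.    0.51  0.57]
held (array([ 493.5, -315. ]), array([55.7, 78.2]), 24.8)
down rows 4 ang [0.03, 0.0, 0.01] dp [-0.81, -0.02, 0.88] mid [ 0.507 -0.311  0.124] end [ 0.509 -0.309  0.076]
```

Emit:
jog_arm(deltas=[{"angular":[0.03,0,0.01],"dp":[-0.81,-0.02,0.88],"claw":-1},{"angular":[0.03,0,0.01],"dp":[-0.81,-0.02,0.88],"claw":-1},{"angular":[0.03,0,0.01],"dp":[-0.81,-0.02,0.88],"claw":-1},{"angular":[0.03,0,0.01],"dp":[-0.81,-0.02,0.88],"claw":-1},{"angular":[0,0,0],"dp":[0,0,0],"claw":-1}])

```text
time: 37.75
tcp_pos: [0.5111, -0.3066, 0.0743]
tcp_rot: [-2.681, -0.614, -1.113]
contact_force: [-0.6, -0.6, 0.6]
width: 0.0436
grasp_force: 51.1
```

```bash
python3 - <<'E'
from plant import arm
from h import *
A=cur(arm);G=np.load("G4.npy");print((A@G).round(4))
p,d=arm.camera("wrist");W=world(arm.camera_model("wrist"),d)
np.savez("w7.npz",p=p,d=d)
C=(A@G)[:3,3];c=p.astype(int)
wh=(c.min(2)>150)
s=(d>0)&wh&(abs(W[...,2]-C[2]-.02)<.004)&(np.hypot(W[...,0]-C[0],W[...,1]-C[1])<.04);print("held",s.sum(),rect(W[s]))
s=(d>0)&wh&(abs(W[...,2]-.046)<.004)&(np.hypot(W[...,0]-.4995,W[...,1]+.3138)<.05);print("large",s.sum(),s.sum()>9 and rect(W[s]))
B=tgt([.4995,-.3138,.070],-64.6,180)@np.linalg.inv(G)
plan(A,B,name='down',n=3)
E
```

```text
[[ 0.4374 -0.8993 -0.      0.5021]
 [-0.8993 -0.4374  0.0044 -0.3111]
 [-0.0039 -0.0019 -1.      0.0852]
 [ 0.      0.      0.      1.    ]]
held 9923 (array([ 505.9, -314.9]), array([44.6, 59.8]), 26.2)
large 0 False
down rows 3 ang [-0.03, -0.01, 0.01] dp [-0.22, 0.02, 0.14] mid [ 0.51  -0.308  0.067] end [ 0.509 -0.309  0.059]
```

Emit:
jog_arm(deltas=[{"angular":[-0.03,-0.01,0.01],"dp":[-0.23,0.02,0.15],"claw":-1},{"angular":[-0.03,-0.01,0.01],"dp":[-0.23,0.02,0.15],"claw":-1},{"angular":[-0.03,-0.01,0.01],"dp":[-0.23,0.02,0.15],"claw":-1},{"angular":[0,0,0],"dp":[0,0,0],"claw":-1}])

```text
time: 38.2
tcp_pos: [0.5084, -0.3106, 0.0601]
tcp_rot: [-2.695, -0.607, -1.116]
contact_force: [0.1, -0.5, -1.2]
width: 0.0433
grasp_force: 51.2
```

```bash
python3 - <<'E'
from plant import arm
from h import *
A=cur(arm);G=np.load("G4.npy");print((A@G).round(4))
B=tgt([.4995,-.3138,.0685],-64.6,180)@np.linalg.inv(G)
plan(A,B,name='down')
for cam in("side","top"):
    p,d=arm.camera(cam);W=world(arm.camera_model(cam),d);c=p.astype(int)
    s=(d>0)&(c.min(2)>140)&(W[...,2]>.075)&(W[...,2]<.1)&(np.hypot(W[...,0]-.4995,W[...,1]+.3138)<.05);print(cam,s.sum(),s.sum()>9 and rect(W[s]))
E
```

```text
[[ 0.4279 -0.9038 -0.      0.4993]
 [-0.9038 -0.4279 -0.0042 -0.3149]
 [ 0.0038  0.0019 -1.      0.0711]
 [ 0.      0.      0.      1.    ]]
down rows 1 ang [0.04, 0.02, 0.02] dp [-0.07, -0.05, 0.11] mid [ 0.508 -0.31   0.059] end [ 0.509 -0.309  0.058]
side 528 (array([ 500.5, -313. ]), array([41.3, 44.9]), 25.2)
top 311 (array([ 500. , -316.4]), array([44.1, 56. ]), 25.0)
```

Emit:
jog_arm(deltas=[{"angular":[0.03,0.02,0.02],"dp":[-0.08,-0.04,0.1],"claw":-1},{"angular":[0,0,0],"dp":[0,0,0],"claw":-1}])

```text
time: 38.5
tcp_pos: [0.5085, -0.3096, 0.0578]
tcp_rot: [-2.69, -0.606, -1.116]
contact_force: [0.4, 0.7, -0.9]
width: 0.0432
grasp_force: 51.2
```

Emit:
jog_arm(deltas=[{"angular":[0,0,0],"dp":[-0.04,0,0.04],"claw":-1},{"angular":[0,0,0],"dp":[0,0,0],"claw":-1}])

```text
time: 38.7
tcp_pos: [0.5087, -0.3095, 0.0569]
tcp_rot: [-2.69, -0.606, -1.117]
contact_force: [0.5, 0.6, 0.3]
width: 0.0432
grasp_force: 51.4
```

```bash
python3 - <<'E'
from plant import arm
from h import *
A=cur(arm);G=np.load("G4.npy");print((A@G).round(4))
E
```

```text
[[ 4.291e-01 -9.033e-01  8.000e-04  4.996e-01]
 [-9.033e-01 -4.291e-01 -1.000e-04 -3.139e-01]
 [ 5.000e-04 -7.000e-04 -1.000e+00  6.780e-02]
 [ 0.000e+00  0.000e+00  0.000e+00  1.000e+00]]
```

Contact is just beginning. One more millimetre, then release and back off.

Emit:
jog_arm(deltas=[{"angular":[0,0,0],"dp":[-0.03,0,0.03],"claw":-1},{"angular":[0,0,0],"dp":[0,0,0],"claw":-1}])

```text
time: 38.9
tcp_pos: [0.5088, -0.3094, 0.0568]
tcp_rot: [-2.689, -0.606, -1.118]
contact_force: [-7.1, -0.2, 15.9]
width: 0.0436
grasp_force: 53.3
```

Emit:
jog_arm(deltas=[{"angular":[0,0,0],"dp":[0,0,0],"claw":1},{"angular":[0,0,0],"dp":[0,0,0],"claw":1},{"angular":[0,0,0],"dp":[0,0,0],"claw":1},{"angular":[0,0,0],"dp":[0,0,0],"claw":1},{"angular":[0,0,0],"dp":[0,0,0],"claw":1},{"angular":[0,0,0],"dp":[0,0,-0.7],"claw":1},{"angular":[0,0,0],"dp":[0,0,-0.9],"claw":1},{"angular":[0,0,0],"dp":[0,0,-0.9],"claw":1},{"angular":[0,0,0],"dp":[0,0,-0.9],"claw":1},{"angular":[0,0,0],"dp":[0,0,-0.9],"claw":1},{"angular":[0,0,0],"dp":[0,0,-0.9],"claw":1},{"angular":[0,0,0],"dp":[0,0,0],"claw":1}])

```text
time: 40.1
tcp_pos: [0.4412, -0.3424, 0.1304]
tcp_rot: [-2.693, -0.605, -1.117]
contact_force: [0.1, 0.1, -0.8]
width: 0.0851
grasp_force: 0.0
```

```bash
python3 - <<'E'
from plant import arm
from h import *
m=arm.camera_model("wrist");p,d=arm.camera("wrist");cv2.imwrite("pics/w8.png",p)
W=world(m,d);r=np.hypot(W[...,0]-.4995,W[...,1]+.3138);wh=p.min(2)>120
for n,z in(("small",.086),("large",.046)):
    s=(d>0)&wh&(abs(W[...,2]-z)<.005)&(r<.045);print(n,s.sum(),rect(W[s]),np.median(W[s][:,2]))
s=(d>0)&(W[...,2]>.0028)&(W[...,2]<.015)&(r<.1)&(np.ptp(p.astype(int),axis=2)<25);print("tray",rect(W[s]))
E
```

```text
small 2926 (array([ 500.7, -312.5]), array([44.7, 44.1]), 25.4) 0.08548231404269582
large 656 (array([ 499.3, -314. ]), array([54.2, 54.3]), 25.6) 0.04542217832332768
tray (array([ 499. , -312.4]), array([130.5, 130.3]), 25.4)
```

View pics/w8.png

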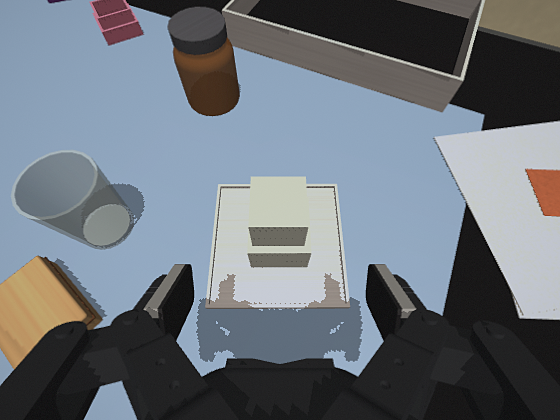

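The stack at (280,225) is upright: the small dish is centred within about 2 mm and square on the large one, both in the middle of the tray, and the robot is clear of everything. Handing in.

```bash
python3 -c "
from plant import arm
print(arm.job_done())"
```

```text
the job is handed in; nothing more can be done
None
```

Both dishes are upside down with lids on, stacked lid-down in the middle of the tray, the smaller about 2 mm off centre on the larger and both square to it; the job is handed in at about 40 s, but no verdict was returned.

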